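# Drive a registration stud with the spring punch

### The arm

A 6-joint arm with a two-finger parallel gripper is mounted at the origin on the work surface. World frame = base frame: x ahead of the robot, y to its left, z up, the work surface at z = 0. Lengths are in m, angles in degrees, forces in N, time in s.
With the tool pointing down it reaches from about 0.3 to 0.75 m from the base axis. Payload 8.5 kg.
Tool frame: the origin (TCP) lies midway between the tips of the shut fingers; the grasp point (between the pads) lies 19 mm behind it; y points along the fingers, z is the direction in which the jaws open and shut, and the axes are right-handed (so a half turn about y gives the same grasp; the last joint's range is limited). The gripper opens to 85 mm and grips with 20 to 120 N. Pads are 22 mm wide; open, the fingers measure 114 mm over their backs; the gripper's body (76 mm by 85 mm) begins 54 mm behind the grasp point. The pads swing forward as they close: fully open they stand 13 mm farther back than shut.
Start: joints at [-86.878, 21.807, 74.336, -0, 83.858, -12.336], TCP at [0.147, -0.53, 0.231] pointing down, gripper open.
Joint ranges: [-178.18, 178.18], [-50.72, 133.34], [12.68, 142.11], [-81.47, 261.47], [9.98, 163.14], [-165.26, 165.26]. Speed limits (degrees/s): [136.94, 136.94, 180, 180, 180, 180].

### API

Orientations are given as a 3x3 rotation matrix whose columns are the frame's x, y, z axes.
In Python, from rig import status, imaging, job gives the robot as it stands. The module is installed in compiled form; this text tells all that it offers.
- The arm moves only by the tool jog_arm, never from a script. Its argument "rows" is a list of rows, each an object of numbers: "hand": the opening, from 0 (shut) to 1 (fully open); "dx", "dy", "dz": the shift along the tool's x, y, z in cm; "ax", "ay", "az": the turn, a rotation vector about the tool's x, y, z in degrees. In form: [{"hand": .., "dx": .., "dy": .., "dz": .., "ax": .., "ay": .., "az": ..}, ...]. A call has exactly 5 rows; each row shifts and turns the commanded pose from where the row before left it, along the tool's axes as they then stand; what a row does not reach is not made up. A row lasts 1/12 s, in which the tool goes at most 41.7 mm and 7.16 degrees, less where a joint would pass 70% of its speed; a pose out of reach is approached as far as the arm can. A call is refused whole if a number of a shift passes 4.17 or a number of a turn 7.16, either way. A call with a gripper value outside its range is refused whole. The fingers move at their own pace and stop on an object; "newtons" is the grip in N (left out, the last holds). Time passes only in rows, so rows that do not move let the fingers close, or fill a call up. It gives the time, the measured TCP pose, the force and the opening at its end, in the units of the state.
- status.observe(): the state, without advancing time (a new reading comes with each control period).
- imaging.get_image(name): name is "scene" or "top" or "wrist"; returns the picture (384x512x3 uint8, red, green, blue); there is no depth.
- imaging.camera_model(name): a dict with "K" (3x3 intrinsics, pixels), "position" and "rotation" of the camera in the world; the wrist camera has in their place "tool_from_camera" (4x4, takes a point from camera to tool coordinates, whose origin is the TCP and whose axes are the tool frame's). Camera axes: x right, y down, z forward; pixel columns grow to the right and rows downward; lengths in m; the calibration is good to about 2 mm. A picture is of the moment at which its call begins: read the wrist's pose just before it. camera_model takes no time and is no camera call.
- job.close_job(): hands the job in, once; it reports no verdict.
The state is a dict: "time_s": time; "q": joint angles; "qvel": joint speeds; "joint_efforts": joint torques, N m; "position": TCP position; "tool_rot": TCP orientation; "ft_force": force on the tool from outside, world axes, zero at the start; "wrist_torque": the same for the moment, N m; "grip_width": finger opening in m.
Only numpy, scipy, OpenCV 4.12 (cv2) and the standard library are available. Lean on these libraries where they do the work, as an engineer would, in place of code of your own. Each camera call takes 0.05 s, during which the arm holds its last target.

### The job

On the green spring punch, first push the aluminium strip fully home against its back stop. Then draw the punch's knob straight up until the sear catches under the nut, without hauling hard against the rubber stop just above, let go of it so that it stays cocked, and press the lever pad at the side to fire it, so that the blow (not your hand) drives the strip's brass stud home. Push and press gently and leave the other things on the bench where they are.

Things in the scene. Friction and masses are not known exactly. Their poses are not given: they have to be found in the camera images.
- punch: Green bench punch, fixed. Origin on the table below the striker's vertical axis; x: the way the strip is pushed in (roughly away from the robot), y to its left, z up. Bed block x -100..60, y -95..55, 30 mm high; two rails 5 mm high along x, inner faces at y +-27. Column x +-22, y -90..-50, up to z 180. Head x +-22, y -85..20, z 75..115. The +y side is open but for the sear lever.
- bridge: Fixed steel bridge over the nut: x +-18, y -85..10, z 172..180 of the punch, rubber stop on its underside; origin on the striker's axis at its underside. Only knob and rod stand above it. When the drawn nut meets the rubber, the pull rises by about 15 N per mm, against 0.42 N per mm before. More than 16 N on it is too much.
- backstop: Steel block across the bed's far end, fixed, 12 x 60 x 16 mm; origin at the centre of its underside, on the bed at x = 36 of the punch: its face is at x = 30. The strip is home when its far edge touches it. Pushing it with more than 30 N is too hard.
- strip: Loose aluminium strip 150 x 50 x 8 mm, 0.17 kg, flat on the bed (underside z 30) between the rails, 2 mm play each side. Origin: centre of its underside; x along it to the back stop. It starts 20 to 38 mm short of the stop; home: origin at x = -45 of the punch, stud under the striker. Its near end (x = -75) overhangs the bed's near side by 20 mm even when home: push it there with shut fingers.
- knob (a point): Centre of the striker's knurled steel knob, an upright cylinder 28 mm across and 34 mm high on the rod's top, at z = 207.5 of the punch at rest (its lower end 10 mm above the bridge). Moves with the striker. Free on all sides; grip from above with some 40 N.
- striker (a joint): Draw of the striker, m: 0 at rest, its tip 2.5 mm above the proud stud; positive up. A spring pulls it back, 0.42 N per mm. A square nut on its rod passes the sear's nose (slight drag, click) and is then held by it. The catch lies anywhere from 25 to 41 mm (the nut's setting, not measured); 3 mm beyond it is the rubber stop: once that is felt it has caught. Let go too early it fires.
- sear (a joint): Angle of the sear lever, rad: 0 nose in (spring-held), positive as its pad goes down, 0.3 at its end stop. The nose clears the nut at about 0.07 to 0.15. The passing nut also pushes it out for a moment.
- pad (a point): Centre of the top of the sear lever's pad, 26 x 26 mm, 90 mm to the punch's +y side of the axis, z = 138. Pressed straight down by 5 to 10 mm it fires the cocked punch; end stop at about 20 mm; takes 3 to 10 N, over 30 N bends it. Keep the gripper's long side along the punch's x: the raised knob (top up to 275 mm high) stands 76 mm beside it.
- stud (a joint): How far the brass stud (12 mm across, in the strip at 45 mm from its origin towards the back stop) has gone down, m: 0 proud by 5 mm, 0.0045 home (its head then 0.5 mm proud, flush to the eye). It sits tight: 16 N and more to move it.
- ink_tin: Ink tin, 76 mm across, 55 mm high; origin under its centre. To be left alone.
- jar: Glass jar, 60 mm across, 80 mm high; origin under its centre. To be left alone.
- brayer: Ink roller with a wooden handle, about 190 mm long, 110 mm wide, 40 mm high; origin under its frame, roller towards x. To be left alone.
- scraper: Spatula 200 mm long, lying along its x. To be left alone.
- cards: Stack of green cards, 120 x 90 x 12 mm. To be left alone.
- tape: Blue tape ring, 90 mm across, 22 mm high. To be left alone.
- weight: Brass weight, 50 mm across, 30 mm high. To be left alone.
Things that resemble listed ones, but are neither listed nor needed, are in the scene too. Of the things shaped like the strip, the aluminium one is meant.

How it is judged:
By the outcome, as a careful person would: the job done as asked, in the order asked, and still so for the second after the job is handed in, with the robot touching nothing.
It also fails if it takes over 64 s, if anything falls off the work surface, if the arm or the gripper's body presses on something with over 40 N, if the wrist force passes 120 N, or if a joint passes its speed limit or range.

## Working session

There is one attempt and no reset: what is moved stays moved. The work goes in short steps, Python scripts to look and compute and a tool call to move; the robot and the scene stay as the last step left them, time stands still between calls to the robot, and variables do not carry over. Pictures are saved under pics/ and viewed, and the job is handed in when it is done.

Besides the shell and the picture viewer there is one more tool, called after "Emit:" as name(argument=value, ...), one argument or row to a line, values as JSON. jog_arm: Moves the arm, as the interface text tells. Its arguments: {"type":"object","properties":{"rows":{"type":"array"},"newtons":{"type":"number"}},"required":["rows"]}

```bash
mkdir -p pics; python3 - <<'E'
from rig import status, imaging
import cv2,numpy as np
s=status.observe();print({k:np.round(v,3).tolist() for k,v in s.items()})
for n in("scene","top","wrist"):
    im=imaging.get_image(n);cv2.imwrite(f"pics/{n}0.png",im[:,:,::-1]);m=imaging.camera_model(n);print(n,{k:np.round(v,4).tolist() for k,v in m.items()})
E
```

```text
{'time_s': 0.0, 'q': [-86.88, 21.841, 74.386, -0.002, 83.858, -12.336], 'qvel': [-0.054, -0.086, 0.016, -0.023, 0.002, 0.033], 'joint_efforts': [-0.0, -44.846, -23.128, -0.0, 0.005, 0.0], 'position': [0.147, -0.53, 0.231], 'tool_rot': [[-0.964, -0.0, 0.267], [-0.267, 0.001, -0.964], [-0.0, -1.0, -0.001]], 'ft_force': [0.791, 1.016, -0.637], 'wrist_torque': [-0.056, 0.032, -0.017], 'grip_width': 0.085}
scene {'K': [[449.4201, 0.0, 263.6064], [0.0, 449.4201, 181.2573], [0.0, 0.0, 1.0]], 'position': [1.4372, -0.076, 1.1623], 'rotation': [[0.0975, 0.7597, -0.6429], [0.9952, -0.0752, 0.062], [-0.0013, -0.6459, -0.7635]]}
top {'K': [[347.0537, 0.0, 256.6098], [0.0, 347.0537, 192.4484], [0.0, 0.0, 1.0]], 'position': [0.4685, 0.007, 1.1081], 'rotation': [[0.0208, -0.9957, 0.0903], [-0.9997, -0.0217, -0.0086], [0.0105, -0.0901, -0.9959]]}
wrist {'K': [[303.9055, 0.0, 255.5724], [0.0, 303.9055, 189.0575], [0.0, 0.0, 1.0]], 'tool_from_camera': [[-0.0001, 0.9613, 0.2756, -0.0697], [-0.0005, -0.2756, 0.9613, -0.1425], [1.0, 0.0, 0.0005, 0.0], [0.0, 0.0, 0.0, 1.0]]}
```

View pics/scene0.png

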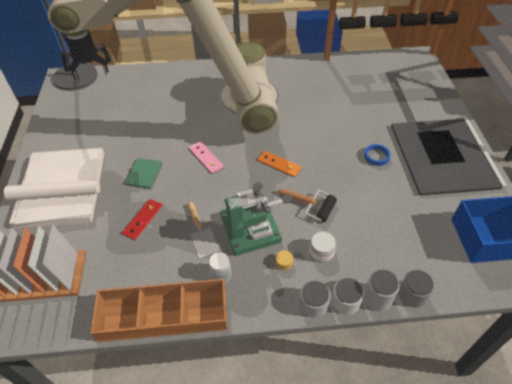

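View pics/top0.png

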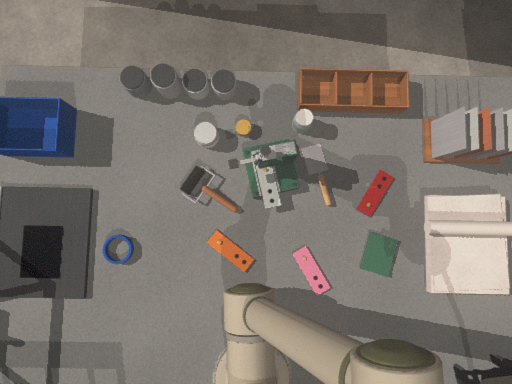

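View pics/wrist0.png

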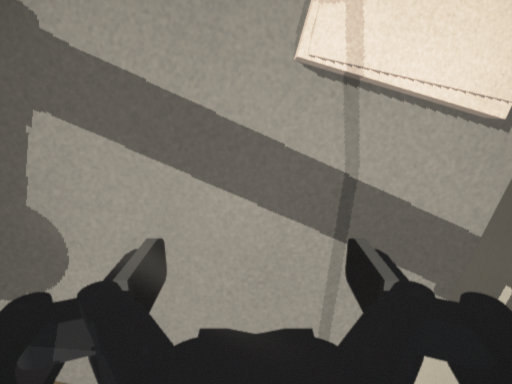

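```bash
python3 - <<'E'
import cv2
a=cv2.imread("pics/top0.png")[100:240,170:350];cv2.imwrite("pics/topc.png",cv2.resize(a,None,fx=4.2,fy=4.2,interpolation=cv2.INTER_CUBIC))
a=cv2.imread("pics/scene0.png")[160:280,170:350];cv2.imwrite("pics/scenec.png",cv2.resize(a,None,fx=4.4,fy=4.4,interpolation=cv2.INTER_CUBIC))
E
```

```text
(no output)
```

View pics/topc.png

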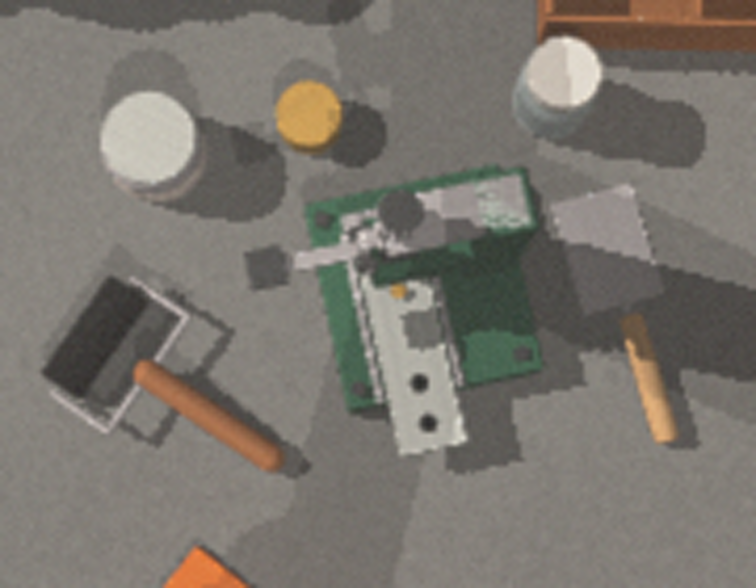

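View pics/scenec.png

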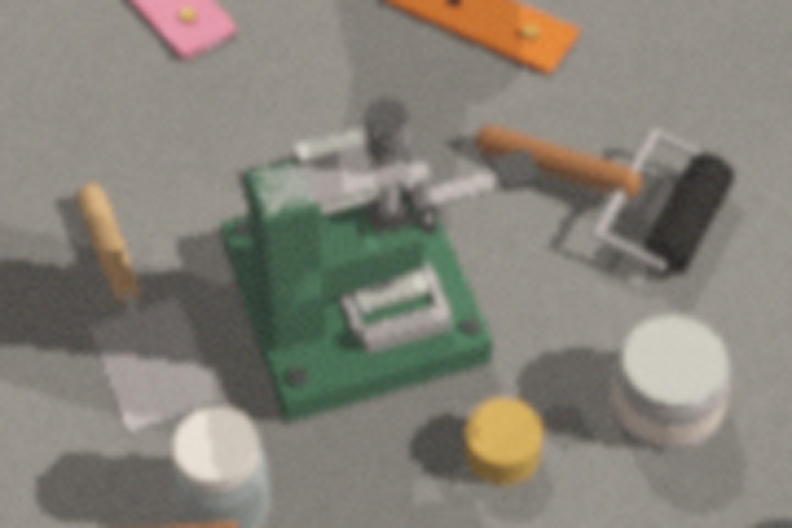

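```bash
cat > h.py <<'E'
import numpy as np
from rig import status, imaging
def ray(cam,px,pose=None):
    m=imaging.camera_model(cam);K=np.array(m["K"]);d=np.linalg.inv(K)@[px[0],px[1],1]
    if cam=="wrist":
        p,R=pose;T=np.array(m["tool_from_camera"]);R=np.array(R)
        return np.array(p)+R@T[:3,3], R@T[:3,:3]@d
    return np.array(m["position"]),np.array(m["rotation"])@d
def plane(r,z): o,d=r; return o+d*(z-o[2])/d[2]
def tri(rs):
    A=np.zeros((3,3));b=np.zeros(3)
    for o,d in rs:
        d=d/np.linalg.norm(d);P=np.eye(3)-np.outer(d,d);A+=P;b+=P@o
    x=np.linalg.solve(A,b);e=[np.linalg.norm(np.cross(x-o,d/np.linalg.norm(d))) for o,d in rs]
    return x,np.max(e)
def proj(cam,P,pose=None):
    m=imaging.camera_model(cam);K=np.array(m["K"])
    if cam=="wrist":
        p,R=pose;T=np.array(m["tool_from_camera"]);R=np.array(R);o=np.array(p)+R@T[:3,3];C=R@T[:3,:3]
    else:o=np.array(m["position"]);C=np.array(m["rotation"])
    q=K@C.T@(np.array(P)-o);return q[:2]/q[2]
E
python3 - <<'E'
from h import *
np.set_printoptions(precision=4,suppress=True)
print("knobtop",tri([ray("top",(265.7,149.5)),ray("scene",(258,185.5))]))
print("pad",tri([ray("top",(233.8,163.6)),ray("scene",(287.7,198.2))]))
for n,p,z in [("nl",(265.7,208.3),.038),("nr",(281,205),.038),("bFL",(243.1,148.8),.03),("bFR",(295,140),.03),("bNL",(253.3,198.1),.03),("bNR",(298.8,187.6),.03)]: print(n,plane(ray("top",p),z))
E
```

```text
knobtop (array([ 0.6609, -0.0191,  0.2246]), np.float64(0.002701479613083842))
pad (array([0.6387, 0.0684, 0.1294]), np.float64(0.00311527253655907))
nl [ 0.5171 -0.0313  0.038 ]
nr [ 0.5283 -0.0784  0.038 ]
bFL [0.7035 0.0432 0.03  ]
bFR [ 0.7356 -0.1204  0.03  ]
bNL [0.5484 0.0076 0.03  ]
bNR [ 0.5844 -0.1339  0.03  ]
```

Emit:
jog_arm(
  rows=[
    {"hand": 0, "dy": -1, "ay": -7},
    {"hand": 0, "dy": -1, "ay": -7},
    {"hand": 0, "dy": -1, "ay": -7},
    {"hand": 0, "dy": -1, "ay": -7},
    {"hand": 0, "dy": -1, "ay": -7},
  ],
  newtons=40,
)

```text
invalid input at $.rows[0]: expected keys hand, dx, dy, dz, ax, ay, az
```

Emit:
jog_arm(
  rows=[
    {"hand": 0, "dy": -1, "ay": -7},
    {"hand": 0, "dy": -1, "ay": -7},
    {"hand": 0, "dy": -1, "ay": -7},
    {"hand": 0, "ay": -7},
    {"hand": 0, "ay": -7},
  ],
)

```text
invalid input at $.rows[0]: expected keys hand, dx, dy, dz, ax, ay, az
```

Emit:
jog_arm(
  rows=[
    {"hand": 0, "ay": -6},
    {"hand": 0, "ay": -6},
    {"hand": 0, "ay": -6},
    {"hand": 0},
    {"hand": 0},
  ],
)

```text
invalid input at $.rows[0]: expected keys hand, dx, dy, dz, ax, ay, az
```

Emit:
jog_arm(
  rows=[
    {"hand": 0, "dx": 0, "dy": -1, "dz": 0, "ax": 0, "ay": -7, "az": 0},
    {"hand": 0, "dx": 0, "dy": -1, "dz": 0, "ax": 0, "ay": -7, "az": 0},
    {"hand": 0, "dx": 0, "dy": -1, "dz": 0, "ax": 0, "ay": -7, "az": 0},
    {"hand": 0, "dx": 0, "dy": -1, "dz": 0, "ax": 0, "ay": -7, "az": 0},
    {"hand": 0, "dx": 0, "dy": -1, "dz": 0, "ax": 0, "ay": -7, "az": 0},
  ],
  newtons=40,
)

```text
time_s: 0.57
position: [0.1466, -0.53, 0.2816]
tool_rot: [[-0.632, -0.0, 0.775], [-0.775, 0.001, -0.632], [-0.0, -1.0, -0.0]]
ft_force: [-0.4, -0.4, -0.7]
grip_width: 0.0257
```

Emit:
jog_arm(
  rows=[
    {"hand": 0, "dx": 0, "dy": -1, "dz": 0, "ax": 0, "ay": -7, "az": 0},
    {"hand": 0, "dx": 0, "dy": -1, "dz": 0, "ax": 0, "ay": -7, "az": 0},
    {"hand": 0, "dx": 0, "dy": -1, "dz": 0, "ax": 0, "ay": -7, "az": 0},
    {"hand": 0, "dx": 0, "dy": -1, "dz": 0, "ax": 0, "ay": -7, "az": 0},
    {"hand": 0, "dx": 0, "dy": -1, "dz": 0, "ax": 0, "ay": -7, "az": 0},
  ],
)

```text
time_s: 0.98
position: [0.1466, -0.53, 0.3316]
tool_rot: [[-0.073, -0.0, 0.997], [-0.997, 0.001, -0.073], [-0.001, -1.0, -0.0]]
ft_force: [-0.5, -0.1, -0.2]
grip_width: 0.0005
```

Emit:
jog_arm(
  rows=[
    {"hand": 0, "dx": 0, "dy": 0, "dz": 0, "ax": 0, "ay": -6, "az": 0},
    {"hand": 0, "dx": 0, "dy": 0, "dz": 0, "ax": 0, "ay": -6, "az": 0},
    {"hand": 0, "dx": 0, "dy": 0, "dz": 0, "ax": 0, "ay": -6, "az": 0},
    {"hand": 0, "dx": 0, "dy": 0, "dz": 0, "ax": 0, "ay": 0, "az": 0},
    {"hand": 0, "dx": 0, "dy": 0, "dz": 0, "ax": 0, "ay": 0, "az": 0},
  ],
)

```text
time_s: 1.4
position: [0.1466, -0.53, 0.3311]
tool_rot: [[0.23, -0.0, 0.973], [-0.973, 0.001, 0.23], [-0.001, -1.0, 0.0]]
ft_force: [0.1, 0.3, -0.7]
grip_width: 0.0001
```

Emit:
jog_arm(
  rows=[
    {"hand": 0, "dx": -2.2, "dy": 0, "dz": 3.3, "ax": 0, "ay": 0, "az": 0},
    {"hand": 0, "dx": -2.2, "dy": 0, "dz": 3.3, "ax": 0, "ay": 0, "az": 0},
    {"hand": 0, "dx": -2.2, "dy": 0, "dz": 3.3, "ax": 0, "ay": 0, "az": 0},
    {"hand": 0, "dx": -2.2, "dy": 0, "dz": 3.3, "ax": 0, "ay": 0, "az": 0},
    {"hand": 0, "dx": -2.2, "dy": 0, "dz": 3.3, "ax": 0, "ay": 0, "az": 0},
  ],
)

```text
time_s: 1.82
position: [0.2823, -0.3831, 0.3313]
tool_rot: [[0.229, 0.0, 0.973], [-0.973, 0.0, 0.229], [-0.0, -1.0, 0.0]]
ft_force: [0.7, -1.1, -0.3]
grip_width: 0.0002
```

Emit:
jog_arm(
  rows=[
    {"hand": 0, "dx": -2.2, "dy": 0, "dz": 3.3, "ax": 0, "ay": 0, "az": 0},
    {"hand": 0, "dx": -2.2, "dy": 0, "dz": 3.3, "ax": 0, "ay": 0, "az": 0},
    {"hand": 0, "dx": -2.2, "dy": 0, "dz": 3.3, "ax": 0, "ay": 0, "az": 0},
    {"hand": 0, "dx": -2.2, "dy": 0, "dz": 3.3, "ax": 0, "ay": 0, "az": 0},
    {"hand": 0, "dx": -2.2, "dy": 0, "dz": 3.3, "ax": 0, "ay": 0, "az": 0},
  ],
)

```text
time_s: 2.23
position: [0.4173, -0.2376, 0.3314]
tool_rot: [[0.229, 0.0, 0.973], [-0.973, -0.0, 0.229], [0.0, -1.0, 0.0]]
ft_force: [0.6, -1.1, 0.3]
grip_width: -0.0002
```

Emit:
jog_arm(
  rows=[
    {"hand": 0, "dx": -2.2, "dy": 0, "dz": 3.3, "ax": 0, "ay": 0, "az": 0},
    {"hand": 0, "dx": -2.2, "dy": 0, "dz": 3.3, "ax": 0, "ay": 0, "az": 0},
    {"hand": 0, "dx": -2.2, "dy": 0, "dz": 3.3, "ax": 0, "ay": 0, "az": 0},
    {"hand": 0, "dx": -2.2, "dy": 0, "dz": 0, "ax": 0, "ay": 0, "az": 0},
    {"hand": 0, "dx": 0, "dy": 0, "dz": 0, "ax": 0, "ay": 0, "az": 0},
  ],
)

```text
time_s: 2.65
position: [0.4924, -0.1271, 0.3312]
tool_rot: [[0.234, -0.001, 0.972], [-0.972, 0.001, 0.234], [-0.001, -1.0, -0.0]]
ft_force: [-0.4, -0.4, 0.3]
grip_width: 0.0001
```

```bash
python3 - <<'E'
from h import *
import cv2,json
s=status.observe();im=imaging.get_image("wrist")
cv2.imwrite("pics/w1.png",im[:,:,::-1]);cv2.imwrite("pics/w1b.png",cv2.resize(im[:,:,::-1],(800,600),interpolation=cv2.INTER_CUBIC))
json.dump([np.array(s["position"]).tolist(),np.array(s["tool_rot"]).tolist()],open("w1.json","w"));print(s["position"],s["q"],s["ft_force"])
E
```

```text
[ 0.49244951 -0.12711963  0.33118622] [-2.78531313e+01  1.45157973e+01  6.87842796e+01  4.10358412e-02
  9.67565011e+01 -4.13928641e+01] [-0.36742844 -0.40921342  0.32092864]
```

View pics/w1b.png

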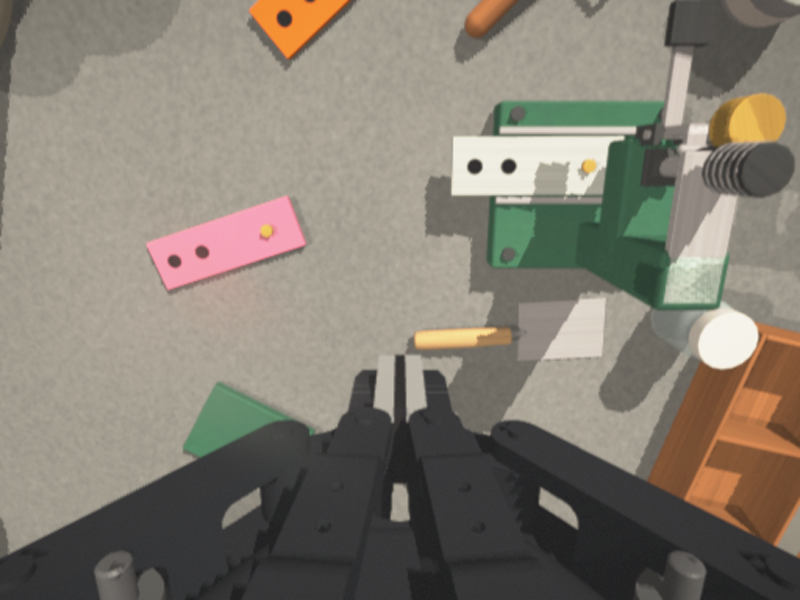

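Emit:
jog_arm(
  rows=[
    {"hand": 0, "dx": -1.7, "dy": 0, "dz": 3.7, "ax": 0, "ay": 0, "az": 0},
    {"hand": 0, "dx": -1.7, "dy": 0, "dz": 3.7, "ax": 0, "ay": 0, "az": 0},
    {"hand": 0, "dx": -1.7, "dy": 0, "dz": 3.7, "ax": 0, "ay": 0, "az": 0},
    {"hand": 0, "dx": -1.7, "dy": 0, "dz": 3.7, "ax": 0, "ay": 0, "az": 0},
    {"hand": 0, "dx": 0, "dy": 0, "dz": 0, "ax": 0, "ay": 0, "az": 0},
  ],
)

```text
time_s: 3.12
position: [0.6237, -0.0275, 0.3289]
tool_rot: [[0.234, -0.002, 0.972], [-0.972, 0.002, 0.234], [-0.002, -1.0, -0.001]]
ft_force: [0.2, 0.2, 0.7]
grip_width: 0.0003
```

```bash
python3 - <<'E'
from h import *
import cv2,json
s=status.observe();im=imaging.get_image("wrist")
cv2.imwrite("pics/w2.png",im[:,:,::-1]);cv2.imwrite("pics/w2b.png",cv2.resize(im[:,:,::-1],(800,600),interpolation=cv2.INTER_CUBIC))
json.dump([np.array(s["position"]).tolist(),np.array(s["tool_rot"]).tolist()],open("w2.json","w"));print(s["position"],s["q"],s["ft_force"])
E
```

```text
[ 0.62366987 -0.02748479  0.32892049] [-1.34010227e+01  2.75598522e+01  4.91869829e+01  7.05760656e-02
  1.03367624e+02 -2.68935989e+01] [0.15677096 0.23265452 0.6647209 ]
```

View pics/w2b.png

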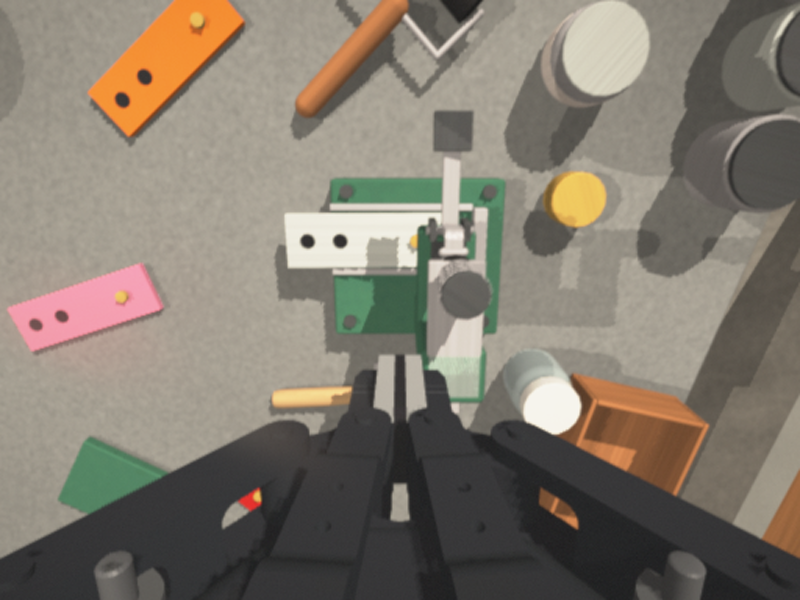

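```bash
python3 - <<'E'
import cv2,numpy as np
w1=cv2.imread("pics/w1.png");w2=cv2.imread("pics/w2.png")
a=cv2.resize(w1[0:140,420:512],None,fx=4,fy=4,interpolation=cv2.INTER_CUBIC)  # 368x560
b=cv2.resize(w2[65:205,260:340],None,fx=4,fy=4,interpolation=cv2.INTER_CUBIC)
cv2.imwrite("pics/kc.png",np.hstack([a,b]))
for n,w in(("w1",w1),("w2",w2)):
    h=cv2.cvtColor(w,cv2.COLOR_BGR2HSV);m=((h[...,1]<40)&(h[...,2]>195)).astype(np.uint8)
    nn,l,st,c=cv2.connectedComponentsWithStats(m)
    for i in range(1,nn):
        if st[i,4]>300:print(n,st[i],c[i])
E
```

```text
w1 [426  36  16  44 430] [433.58604651  57.95813953]
w1 [436  79  18  32 343] [444.65889213  93.35860058]
w1 [ 289   87  110   38 2892] [334.78423237 103.45089903]
w1 [ 427  125   44   68 1309] [449.60275019 159.63712758]
w1 [ 348  190   40   40 1024] [371.30566406 211.92578125]
w1 [ 447  194   38   42 1166] [464.74013722 215.7915952 ]
w2 [ 361    0   54   60 2541] [387.35497835  29.85635577]
w2 [ 182  101  120   70 3361] [238.27194287 146.19101458]
w2 [275 202  34  39 824] [294.46480583 222.60436893]
w2 [ 335  234   37   44 1075] [352.90418605 257.79255814]
```

View pics/kc.png

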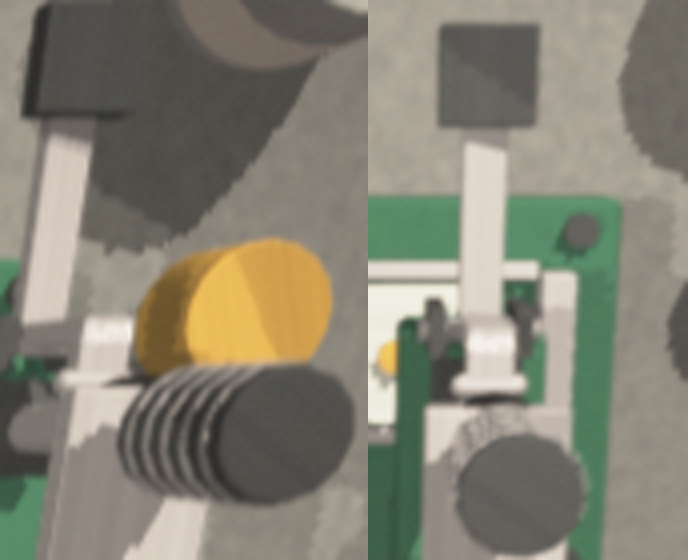

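```bash
python3 - <<'E'
from h import *
import json
np.set_printoptions(precision=4,suppress=True)
P1=json.load(open("w1.json"));P2=json.load(open("w2.json"))
W1=lambda x,y:ray("wrist",(x,y),P1); W2=lambda x,y:ray("wrist",(x,y),P2)
k,e=tri([W1(491.75,108.5),W2(298.25,188.5)]);print("knobtop",k,e)
k3,e=tri([W1(491.75,108.5),W2(298.25,188.5),ray("top",(265.7,149.5)),ray("scene",(258,185.5))]);print(k3,e)
p=plane(W2(290.25,83.75),.138);print("pad",p, tri([W2(290.25,83.75),ray("top",(233.8,163.6)),ray("scene",(287.7,198.2))]))
s1,e=tri([W1(289.5,106.2),W2(182.5,154)]);print("strip near",s1,e,plane(W1(289.5,106.2),.038),plane(W2(182.5,154),.038))
# stud
t=plane(W1(588.5*.64,166*.64),.043);print("stud",t)
# bed corners w2 z=.03
for q in [(332,180),(505,180),(337,333)]: print(plane(W2(q[0]*.64,q[1]*.64),.03))
# rails w1 top edge points (500,130),(637,129)
a=plane(W1(500*.64,130*.64),.035);b=plane(W1(637*.64,129.5*.64),.035);print("rail yaw",np.degrees(np.arctan2(*(b-a)[[1,0]])))
a=plane(W1(453*.64,136.5*.64),.038);b=plane(W1(610*.64,136.5*.64),.038);print("strip yaw",np.degrees(np.arctan2(*(b-a)[[1,0]])))
R=np.array(P2[1]);print("tool z yaw",np.degrees(np.arctan2(R[1,2],R[0,2])))
for th in (13.3,13.5):
    c,s=np.cos(np.radians(th)),np.sin(np.radians(th));M=np.array([[c,s],[-s,c]])
    print(th,"padrel",M@(p-k)[:2],"strip",M@(s1-k)[:2],"stud",M@(t-k)[:2])
E
```

```text
knobtop [ 0.6588 -0.0199  0.2243] 0.0004519941608251726
[ 0.6599 -0.0195  0.2234] 0.0031433515182421037
pad [0.6376 0.0667 0.138 ] (array([0.6386, 0.0681, 0.1292]), np.float64(0.003467915973424676))
strip near [ 0.5221 -0.0533  0.0409] 0.000332168104333052 [ 0.5226 -0.0536  0.038 ] [ 0.5213 -0.0537  0.038 ]
stud [ 0.6379 -0.0258  0.043 ]
[0.5516 0.009  0.03  ]
[0.7037 0.0456 0.03  ]
[ 0.5852 -0.1343  0.03  ]
rail yaw 13.748792669742421
strip yaw 13.551369513960434
tool z yaw 13.508894767379344
13.3 padrel [-0.0007  0.0891] strip [-0.1407 -0.0011] stud [-0.0217 -0.0009]
13.5 padrel [-0.0004  0.0891] strip [-0.1407 -0.0006] stud [-0.0217 -0.0009]
```

Emit:
jog_arm(
  rows=[
    {"hand": 0, "dx": 0, "dy": 0, "dz": -3.5, "ax": 0, "ay": 0, "az": 0},
    {"hand": 0, "dx": 0, "dy": 0, "dz": -3.5, "ax": 0, "ay": 0, "az": 0},
    {"hand": 0, "dx": 0, "dy": 0, "dz": -3.5, "ax": 0, "ay": 0, "az": 0},
    {"hand": 0, "dx": 0, "dy": 0, "dz": -3.5, "ax": 0, "ay": 0, "az": 0},
    {"hand": 0, "dx": 0, "dy": 3, "dz": 0, "ax": 0, "ay": 0, "az": 0},
  ],
)

```text
time_s: 3.58
position: [0.4808, -0.065, 0.3069]
tool_rot: [[0.228, 0.01, 0.974], [-0.974, -0.005, 0.228], [0.007, -1.0, 0.008]]
ft_force: [1.5, -0.7, 1.0]
grip_width: -0.0002
```

Emit:
jog_arm(
  rows=[
    {"hand": 0, "dx": 0, "dy": 4, "dz": 0, "ax": 0, "ay": 0, "az": 0},
    {"hand": 0, "dx": 0, "dy": 4, "dz": 0, "ax": 0, "ay": 0, "az": 0},
    {"hand": 0, "dx": 0, "dy": 4, "dz": 0, "ax": 0, "ay": 0, "az": 0},
    {"hand": 0, "dx": 0, "dy": 4, "dz": 0, "ax": 0, "ay": 0, "az": 0},
    {"hand": 0, "dx": 0, "dy": 4, "dz": 0, "ax": 0, "ay": 0, "az": 0},
  ],
)

```text
time_s: 4.0
position: [0.4831, -0.064, 0.1004]
tool_rot: [[0.229, 0.001, 0.973], [-0.973, -0.001, 0.229], [0.001, -1.0, 0.001]]
ft_force: [1.4, -0.2, 0.2]
grip_width: 0.0001
```

Emit:
jog_arm(
  rows=[
    {"hand": 0, "dx": 0, "dy": 4, "dz": 0, "ax": 0, "ay": 0, "az": 0},
    {"hand": 0, "dx": 0, "dy": 2, "dz": 0, "ax": 0, "ay": 0, "az": 0},
    {"hand": 0, "dx": 0, "dy": 0, "dz": 0, "ax": 0, "ay": 0, "az": 0},
    {"hand": 0, "dx": 0, "dy": 0, "dz": 0, "ax": 0, "ay": 0, "az": 0},
    {"hand": 0, "dx": 0, "dy": 0, "dz": 0, "ax": 0, "ay": 0, "az": 0},
  ],
)

```text
time_s: 4.42
position: [0.4847, -0.0637, 0.0431]
tool_rot: [[0.231, 0.003, 0.973], [-0.973, -0.001, 0.231], [0.002, -1.0, 0.002]]
ft_force: [0.2, 0.5, 0.8]
grip_width: 0.0002
```

Emit:
jog_arm(
  rows=[
    {"hand": 0, "dx": -0.2, "dy": 1.4, "dz": 0, "ax": 0, "ay": 0, "az": 0},
    {"hand": 0, "dx": 0, "dy": 0, "dz": 0.5, "ax": 0, "ay": 0, "az": 0},
    {"hand": 0, "dx": 0, "dy": 0, "dz": 0.5, "ax": 0, "ay": 0, "az": 0},
    {"hand": 0, "dx": 0, "dy": 0, "dz": 0.5, "ax": 0, "ay": 0, "az": 0},
    {"hand": 0, "dx": 0, "dy": 0, "dz": 0.2, "ax": 0, "ay": 0, "az": 0},
  ],
)

```text
time_s: 4.83
position: [0.5016, -0.057, 0.0285]
tool_rot: [[0.233, 0.003, 0.972], [-0.972, -0.001, 0.233], [0.001, -1.0, 0.002]]
ft_force: [0.6, -0.5, -0.1]
grip_width: -0.0005
```

Emit:
jog_arm(
  rows=[
    {"hand": 0, "dx": 0, "dy": 0, "dz": 0.2, "ax": 0, "ay": 0, "az": 0},
    {"hand": 0, "dx": 0, "dy": 0, "dz": 0.2, "ax": 0, "ay": 0, "az": 0},
    {"hand": 0, "dx": 0, "dy": 0, "dz": 0.2, "ax": 0, "ay": 0, "az": 0},
    {"hand": 0, "dx": 0, "dy": 0, "dz": 0.2, "ax": 0, "ay": 0, "az": 0},
    {"hand": 0, "dx": 0, "dy": 0, "dz": 0.2, "ax": 0, "ay": 0, "az": 0},
  ],
)

```text
time_s: 5.25
position: [0.5099, -0.0544, 0.0273]
tool_rot: [[0.233, -0.0, 0.973], [-0.973, 0.0, 0.233], [-0.0, -1.0, -0.0]]
ft_force: [-0.9, 0.5, 0.5]
grip_width: -0.0001
```

Emit:
jog_arm(
  rows=[
    {"hand": 0, "dx": 0, "dy": 0, "dz": 0.2, "ax": 0, "ay": 0, "az": 0},
    {"hand": 0, "dx": 0, "dy": 0, "dz": 0.2, "ax": 0, "ay": 0, "az": 0},
    {"hand": 0, "dx": 0, "dy": 0, "dz": 0.2, "ax": 0, "ay": 0, "az": 0},
    {"hand": 0, "dx": 0, "dy": 0, "dz": 0.2, "ax": 0, "ay": 0, "az": 0},
    {"hand": 0, "dx": 0, "dy": 0, "dz": 0.2, "ax": 0, "ay": 0, "az": 0},
  ],
)

```text
time_s: 5.67
position: [0.5197, -0.0521, 0.0273]
tool_rot: [[0.233, -0.0, 0.973], [-0.973, -0.0, 0.233], [-0.0, -1.0, -0.0]]
ft_force: [-1.0, 0.1, 0.8]
grip_width: -0.0
```

```bash
python3 - <<'E'
from h import *
import cv2,json
im=imaging.get_image("wrist")
cv2.imwrite("pics/w3.png",im[:,:,::-1]);cv2.imwrite("pics/w3b.png",cv2.resize(im[100:384,150:500,::-1],None,fx=2.1,fy=2.1,interpolation=cv2.INTER_CUBIC))
E
```

```text
(no output)
```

View pics/w3b.png

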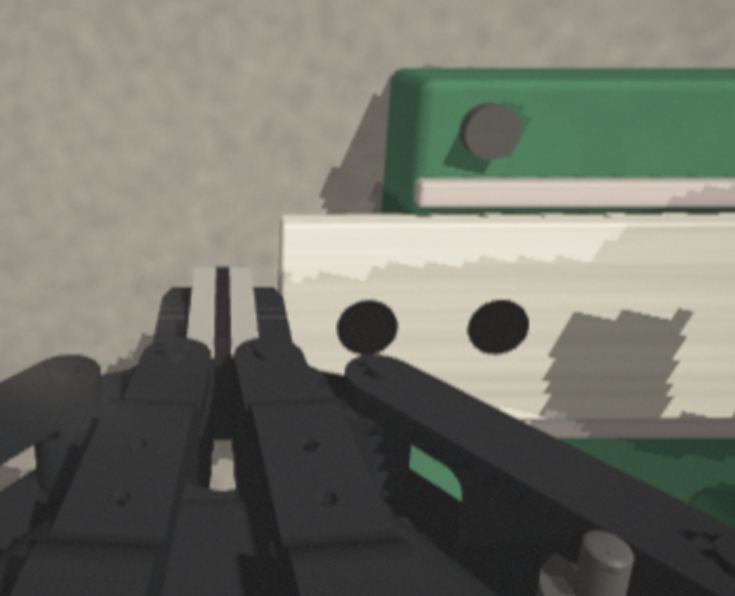

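Emit:
jog_arm(
  rows=[
    {"hand": 0, "dx": 0, "dy": 0, "dz": 0.2, "ax": 0, "ay": 0, "az": 0},
    {"hand": 0, "dx": 0, "dy": 0, "dz": 0.2, "ax": 0, "ay": 0, "az": 0},
    {"hand": 0, "dx": 0, "dy": 0, "dz": 0.1, "ax": 0, "ay": 0, "az": 0},
    {"hand": 0, "dx": 0, "dy": 0, "dz": 0.1, "ax": 0, "ay": 0, "az": 0},
    {"hand": 0, "dx": 0, "dy": 0, "dz": 0.1, "ax": 0, "ay": 0, "az": 0},
  ],
)

```text
time_s: 6.13
position: [0.5264, -0.0505, 0.0273]
tool_rot: [[0.233, -0.0, 0.973], [-0.973, 0.0, 0.233], [-0.0, -1.0, -0.0]]
ft_force: [-0.7, 0.6, -0.1]
grip_width: -0.0
```

```bash
python3 - <<'E'
from h import *
import cv2
np.set_printoptions(precision=4,suppress=True)
s=status.observe();im=imaging.get_image("wrist")
cv2.imwrite("pics/w4.png",im[:,:,::-1]);cv2.imwrite("pics/w4b.png",cv2.resize(im[100:384,150:500,::-1],None,fx=2.1,fy=2.1,interpolation=cv2.INTER_CUBIC))
P=(s["position"],s["tool_rot"])
for p in [(-.12,.02,.038),(-.1,.055,.03)]:
    c,n=np.cos(np.radians(13.55)),np.sin(np.radians(13.55))
    q=proj("wrist",[.659+c*p[0]-n*p[1],-.0197+n*p[0]+c*p[1],p[2]],P);print(p,q,(q-[150,100])*2.1)
E
```

```text
(-0.12, 0.02, 0.038) [290.6289 216.2791] [295.3207 244.1862]
(-0.1, 0.055, 0.03) [334.8394 138.0707] [388.1628  79.9485]
```

View pics/w4b.png

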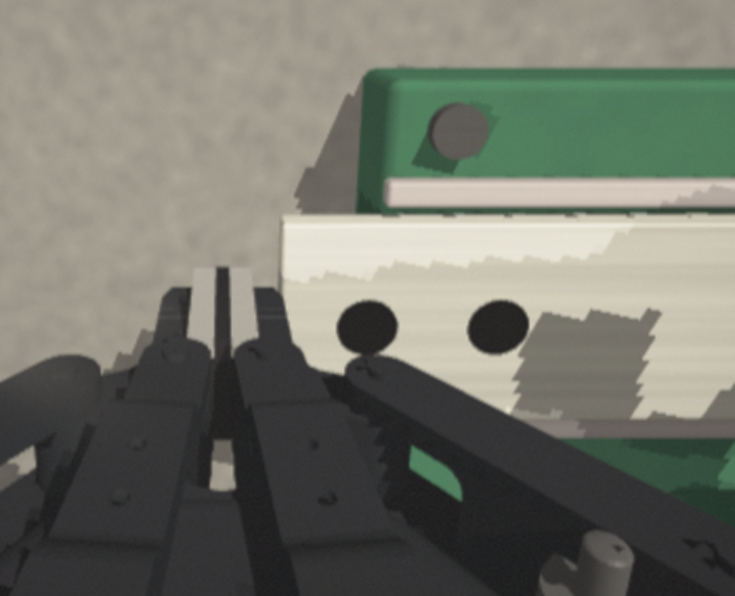

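Emit:
jog_arm(
  rows=[
    {"hand": 0, "dx": 0, "dy": 0, "dz": 0.1, "ax": 0, "ay": 0, "az": 0},
    {"hand": 0, "dx": 0, "dy": 0, "dz": 0.05, "ax": 0, "ay": 0, "az": 0},
    {"hand": 0, "dx": 0, "dy": 0, "dz": 0.05, "ax": 0, "ay": 0, "az": 0},
    {"hand": 0, "dx": 0, "dy": 0, "dz": 0.05, "ax": 0, "ay": 0, "az": 0},
    {"hand": 0, "dx": 0, "dy": 0, "dz": 0, "ax": 0, "ay": 0, "az": 0},
  ],
)

```text
time_s: 6.6
position: [0.5289, -0.0499, 0.0273]
tool_rot: [[0.233, 0.0, 0.973], [-0.973, -0.0, 0.233], [0.0, -1.0, 0.0]]
ft_force: [-0.6, -0.3, 0.2]
grip_width: -0.0001
```

Emit:
jog_arm(
  rows=[
    {"hand": 0, "dx": 0, "dy": 0, "dz": 0.04, "ax": 0, "ay": 0, "az": 0},
    {"hand": 0, "dx": 0, "dy": 0, "dz": 0, "ax": 0, "ay": 0, "az": 0},
    {"hand": 0, "dx": 0, "dy": 0, "dz": 0.04, "ax": 0, "ay": 0, "az": 0},
    {"hand": 0, "dx": 0, "dy": 0, "dz": 0, "ax": 0, "ay": 0, "az": 0},
    {"hand": 0, "dx": 0, "dy": 0, "dz": 0, "ax": 0, "ay": 0, "az": 0},
  ],
)

```text
time_s: 7.02
position: [0.5296, -0.0498, 0.0273]
tool_rot: [[0.233, -0.0, 0.973], [-0.973, 0.0, 0.233], [-0.0, -1.0, -0.0]]
ft_force: [-1.1, 0.6, 0.6]
grip_width: -0.0004
```

Emit:
jog_arm(
  rows=[
    {"hand": 0, "dx": 0, "dy": 0, "dz": 0.04, "ax": 0, "ay": 0, "az": 0},
    {"hand": 0, "dx": 0, "dy": 0, "dz": 0.0, "ax": 0, "ay": 0, "az": 0},
    {"hand": 0, "dx": 0, "dy": 0, "dz": 0.04, "ax": 0, "ay": 0, "az": 0},
    {"hand": 0, "dx": 0, "dy": 0, "dz": 0, "ax": 0, "ay": 0, "az": 0},
    {"hand": 0, "dx": 0, "dy": 0, "dz": 0, "ax": 0, "ay": 0, "az": 0},
  ],
)

```text
time_s: 7.43
position: [0.5298, -0.0496, 0.0272]
tool_rot: [[0.233, -0.001, 0.973], [-0.973, 0.0, 0.233], [-0.0, -1.0, -0.001]]
ft_force: [-4.3, -2.5, 3.3]
grip_width: -0.0001
```

Emit:
jog_arm(
  rows=[
    {"hand": 0, "dx": 0, "dy": 0, "dz": 0.04, "ax": 0, "ay": 0, "az": 0},
    {"hand": 0, "dx": 0, "dy": 0, "dz": 0, "ax": 0, "ay": 0, "az": 0},
    {"hand": 0, "dx": 0, "dy": 0, "dz": 0.04, "ax": 0, "ay": 0, "az": 0},
    {"hand": 0, "dx": 0, "dy": 0, "dz": 0, "ax": 0, "ay": 0, "az": 0},
    {"hand": 0, "dx": 0, "dy": 0, "dz": 0, "ax": 0, "ay": 0, "az": 0},
  ],
)

```text
time_s: 7.85
position: [0.53, -0.0495, 0.0272]
tool_rot: [[0.233, -0.003, 0.972], [-0.972, 0.0, 0.233], [-0.001, -1.0, -0.003]]
ft_force: [-7.8, -2.4, 3.0]
grip_width: -0.0004
```

Emit:
jog_arm(
  rows=[
    {"hand": 0, "dx": 0, "dy": 0, "dz": 0.04, "ax": 0, "ay": 0, "az": 0},
    {"hand": 0, "dx": 0, "dy": 0, "dz": 0, "ax": 0, "ay": 0, "az": 0},
    {"hand": 0, "dx": 0, "dy": 0, "dz": 0.04, "ax": 0, "ay": 0, "az": 0},
    {"hand": 0, "dx": 0, "dy": 0, "dz": 0, "ax": 0, "ay": 0, "az": 0},
    {"hand": 0, "dx": 0, "dy": 0, "dz": 0, "ax": 0, "ay": 0, "az": 0},
  ],
)

```text
time_s: 8.27
position: [0.53, -0.0494, 0.0271]
tool_rot: [[0.233, -0.005, 0.972], [-0.972, -0.0, 0.233], [-0.001, -1.0, -0.005]]
ft_force: [-10.4, -3.5, 4.8]
grip_width: -0.0001
```

Emit:
jog_arm(
  rows=[
    {"hand": 0, "dx": 0, "dy": 0, "dz": -0.5, "ax": 0, "ay": 0, "az": 0},
    {"hand": 0, "dx": 0, "dy": 0, "dz": -2, "ax": 0, "ay": 0, "az": 0},
    {"hand": 0, "dx": 0, "dy": -3, "dz": -2, "ax": 0, "ay": 0, "az": 0},
    {"hand": 0, "dx": 0, "dy": -4, "dz": 0, "ax": 0, "ay": 0, "az": 0},
    {"hand": 0, "dx": 0, "dy": -4, "dz": 0, "ax": 0, "ay": 0, "az": 0},
  ],
)

```text
time_s: 8.68
position: [0.4873, -0.0596, 0.1384]
tool_rot: [[0.232, -0.001, 0.973], [-0.973, 0.001, 0.232], [-0.001, -1.0, -0.001]]
ft_force: [1.3, -0.6, 0.6]
grip_width: -0.0004
```

Emit:
jog_arm(
  rows=[
    {"hand": 1, "dx": 0, "dy": -4, "dz": 0, "ax": 0, "ay": 0, "az": 0},
    {"hand": 1, "dx": 0, "dy": -4, "dz": 0, "ax": 0, "ay": 0, "az": 0},
    {"hand": 1, "dx": 0, "dy": -4, "dz": 0, "ax": 0, "ay": 0, "az": 0},
    {"hand": 1, "dx": 0, "dy": -4, "dz": 0, "ax": 0, "ay": 0, "az": 0},
    {"hand": 1, "dx": 0, "dy": 0, "dz": 0, "ax": 0, "ay": 0, "az": 0},
  ],
)

```text
time_s: 9.1
position: [0.4904, -0.0602, 0.3051]
tool_rot: [[0.233, 0.015, 0.972], [-0.972, -0.005, 0.233], [0.008, -1.0, 0.013]]
ft_force: [-0.6, 0.1, 0.8]
grip_width: 0.0604
```

```bash
python3 - <<'E'
from h import *
import cv2
np.set_printoptions(precision=4,suppress=True)
s=status.observe();im=imaging.get_image("wrist")
cv2.imwrite("pics/w5b.png",cv2.resize(im[:,:,::-1],(800,600),interpolation=cv2.INTER_CUBIC))
P=(s["position"],s["tool_rot"]);R=np.array(P[1])
print(P,s["ft_force"],s["grip_width"])
c,n=np.cos(np.radians(13.55)),np.sin(np.radians(13.55))
def w(p): return [.659+c*p[0]-n*p[1],-.0197+n*p[0]+c*p[1],p[2]]
for p in [(-.12,.025,.038),(-.12,-.025,.038),(-.1,.055,.03),(.03,0,.046)]: print(p,proj("wrist",w(p),P)/.64)
print("to knob in tool cm",100*R.T@(np.array([.659,-.0197,.194])-P[0]))
E
```

```text
(array([ 0.4904, -0.0602,  0.3051]), array([[ 0.2331,  0.0146,  0.9723],
       [-0.9724, -0.005 ,  0.2332],
       [ 0.0082, -0.9999,  0.013 ]])) [-0.5678  0.1174  0.7809] 0.06044664506322255
(-0.12, 0.025, 0.038) [458.0478 211.1598]
(-0.12, -0.025, 0.038) [456.1206 268.2023]
(-0.1, 0.055, 0.03) [481.4119 174.5672]
(0.03, 0, 0.046) [632.9705 241.2273]
to knob in tool cm [-0.0994 11.3347 17.1952]
```

View pics/w5b.png

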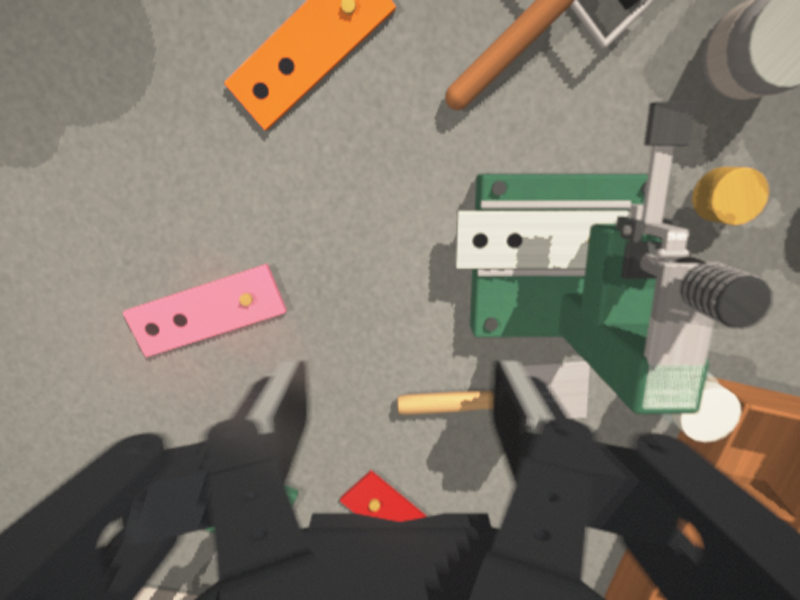

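Emit:
jog_arm(
  rows=[
    {"hand": 1, "dx": 0, "dy": 0, "dz": 3.5, "ax": 0, "ay": 0, "az": 0},
    {"hand": 1, "dx": 0, "dy": 0, "dz": 3.5, "ax": 0, "ay": 0, "az": 0},
    {"hand": 1, "dx": 0, "dy": 0, "dz": 3.5, "ax": 0, "ay": 0, "az": 0},
    {"hand": 1, "dx": 0, "dy": 0, "dz": 3.5, "ax": 0, "ay": 0, "az": 0},
    {"hand": 1, "dx": 0, "dy": 0, "dz": 3.2, "ax": 0, "ay": 0, "az": 0},
  ],
)

```text
time_s: 9.57
position: [0.6572, -0.0189, 0.2955]
tool_rot: [[0.233, -0.001, 0.972], [-0.972, 0.001, 0.233], [-0.001, -1.0, -0.001]]
ft_force: [-0.1, -1.0, 0.1]
grip_width: 0.0857
```

Emit:
jog_arm(
  rows=[
    {"hand": 1, "dx": 0, "dy": 0, "dz": 0, "ax": 0, "ay": 0, "az": 0},
    {"hand": 1, "dx": 0, "dy": 0, "dz": 0, "ax": 0, "ay": 0, "az": 0},
    {"hand": 1, "dx": 0, "dy": 0, "dz": 0, "ax": 0, "ay": 0, "az": 0},
    {"hand": 1, "dx": 0, "dy": 0, "dz": 0, "ax": 0, "ay": 0, "az": 0},
    {"hand": 1, "dx": 0, "dy": 0, "dz": 0, "ax": 0, "ay": 0, "az": 0},
  ],
)

```text
time_s: 9.98
position: [0.6547, -0.0199, 0.298]
tool_rot: [[0.232, 0.001, 0.973], [-0.973, -0.0, 0.232], [0.0, -1.0, 0.001]]
ft_force: [0.2, 0.3, -0.1]
grip_width: 0.0855
```

```bash
python3 - <<'E'
from h import *
import cv2
np.set_printoptions(precision=4,suppress=True)
s=status.observe();im=imaging.get_image("wrist")
cv2.imwrite("pics/w6b.png",cv2.resize(im[:,:,::-1],(800,600),interpolation=cv2.INTER_CUBIC))
P=(s["position"],s["tool_rot"]);R=np.array(P[1])
print(P,s["ft_force"],s["grip_width"])
print(proj("wrist",[.659,-.0197,.2243],P)/.64)
print("to knob in tool cm",100*R.T@(np.array([.659,-.0197,.194])-P[0]))
E
```

```text
(array([ 0.6547, -0.0199,  0.298 ]), array([[ 0.2323,  0.0007,  0.9727],
       [-0.9727, -0.0001,  0.2323],
       [ 0.0003, -1.    ,  0.0007]])) [ 0.2406  0.2893 -0.1111] 0.08549915897506744
[408.448  312.6386]
to knob in tool cm [ 0.0763 10.3956  0.4128]
```

View pics/w6b.png

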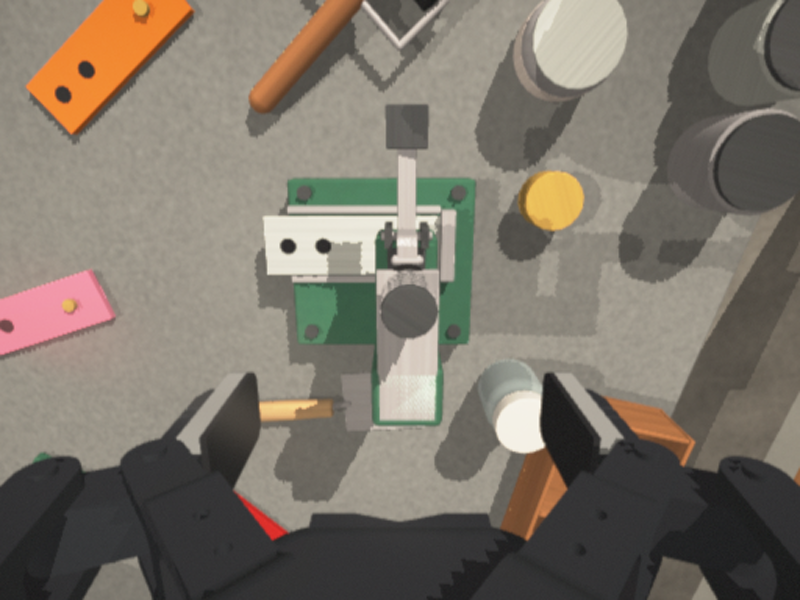

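Emit:
jog_arm(
  rows=[
    {"hand": 1, "dx": 0.1, "dy": 2.5, "dz": 0.4, "ax": 0, "ay": 0, "az": 0},
    {"hand": 1, "dx": 0, "dy": 2.5, "dz": 0, "ax": 0, "ay": 0, "az": 0},
    {"hand": 1, "dx": 0, "dy": 2.5, "dz": 0, "ax": 0, "ay": 0, "az": 0},
    {"hand": 1, "dx": 0, "dy": 2, "dz": 0, "ax": 0, "ay": 0, "az": 0},
    {"hand": 1, "dx": 0, "dy": 0.9, "dz": 0, "ax": 0, "ay": 0, "az": 0},
  ],
)

```text
time_s: 10.45
position: [0.6583, -0.0197, 0.1909]
tool_rot: [[0.232, -0.004, 0.973], [-0.973, 0.001, 0.232], [-0.002, -1.0, -0.003]]
ft_force: [-0.2, 0.8, -0.2]
grip_width: 0.0855
```

Emit:
jog_arm(
  rows=[
    {"hand": 1, "dx": 0, "dy": 0, "dz": 0, "ax": 0, "ay": 0, "az": 0},
    {"hand": 1, "dx": 0, "dy": 0, "dz": 0, "ax": 0, "ay": 0, "az": 0},
    {"hand": 1, "dx": 0, "dy": 0, "dz": 0, "ax": 0, "ay": 0, "az": 0},
    {"hand": 1, "dx": 0, "dy": 0, "dz": 0, "ax": 0, "ay": 0, "az": 0},
    {"hand": 1, "dx": 0, "dy": 0, "dz": 0, "ax": 0, "ay": 0, "az": 0},
  ],
)

```text
time_s: 10.87
position: [0.6599, -0.0197, 0.1945]
tool_rot: [[0.233, 0.002, 0.973], [-0.973, -0.0, 0.233], [0.001, -1.0, 0.002]]
ft_force: [0.1, 0.3, 0.1]
grip_width: 0.0854
```

```bash
python3 - <<'E'
from h import *
import cv2
np.set_printoptions(precision=4,suppress=True)
s=status.observe();im=imaging.get_image("wrist")
cv2.imwrite("pics/w7b.png",cv2.resize(im[:,:,::-1],(800,600),interpolation=cv2.INTER_CUBIC))
P=(s["position"],s["tool_rot"]);R=np.array(P[1])
print(s["position"],s["ft_force"],s["grip_width"])
print("to knob in tool cm",100*R.T@(np.array([.659,-.0197,.194])-P[0]))
E
```

```text
[ 0.6599 -0.0197  0.1945] [0.1185 0.2868 0.0814] 0.08543126422617504
to knob in tool cm [-0.0233  0.0521 -0.086 ]
```

View pics/w7b.png

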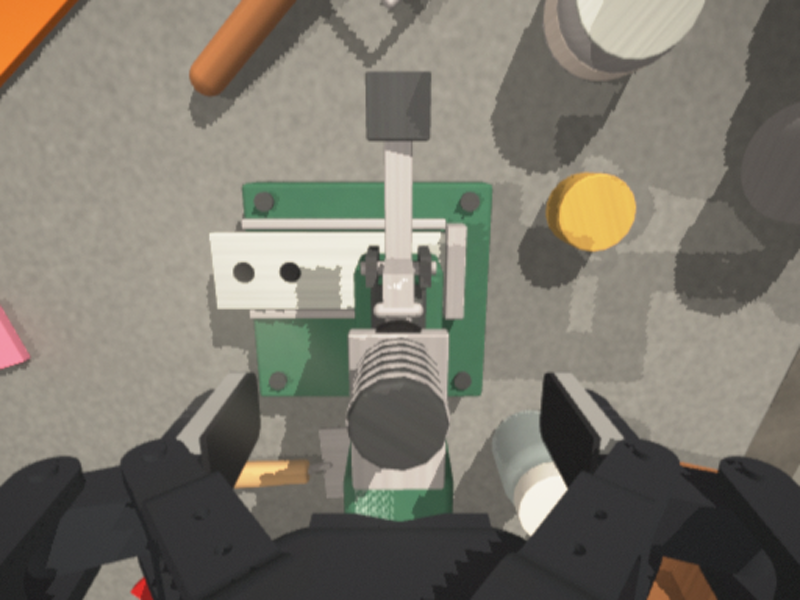

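Emit:
jog_arm(
  rows=[
    {"hand": 0, "dx": 0, "dy": 0, "dz": 0, "ax": 0, "ay": 0, "az": 0},
    {"hand": 0, "dx": 0, "dy": 0, "dz": 0, "ax": 0, "ay": 0, "az": 0},
    {"hand": 0, "dx": 0, "dy": 0, "dz": 0, "ax": 0, "ay": 0, "az": 0},
    {"hand": 0, "dx": 0, "dy": 0, "dz": 0, "ax": 0, "ay": 0, "az": 0},
    {"hand": 0, "dx": 0, "dy": 0, "dz": 0, "ax": 0, "ay": 0, "az": 0},
  ],
  newtons=40,
)

```text
time_s: 11.33
position: [0.6594, -0.0197, 0.1933]
tool_rot: [[0.233, -0.001, 0.973], [-0.973, -0.0, 0.233], [-0.0, -1.0, -0.001]]
ft_force: [-5.6, -1.7, -0.9]
grip_width: 0.0269
```

Emit:
jog_arm(
  rows=[
    {"hand": 0, "dx": 0, "dy": 0, "dz": 0, "ax": 0, "ay": 0, "az": 0},
    {"hand": 0, "dx": 0, "dy": 0, "dz": 0, "ax": 0, "ay": 0, "az": 0},
    {"hand": 0, "dx": 0, "dy": 0, "dz": 0, "ax": 0, "ay": 0, "az": 0},
    {"hand": 0, "dx": 0, "dy": 0, "dz": 0, "ax": 0, "ay": 0, "az": 0},
    {"hand": 0, "dx": 0, "dy": 0, "dz": 0, "ax": 0, "ay": 0, "az": 0},
  ],
)

```text
time_s: 11.75
position: [0.6593, -0.0197, 0.1932]
tool_rot: [[0.233, -0.001, 0.973], [-0.973, -0.0, 0.233], [-0.0, -1.0, -0.001]]
ft_force: [-3.4, -0.6, 0.7]
grip_width: 0.027
```

Emit:
jog_arm(
  rows=[
    {"hand": 0, "dx": 0, "dy": -0.2, "dz": -0.03, "ax": 0, "ay": 0, "az": 0},
    {"hand": 0, "dx": 0, "dy": -0.4, "dz": 0, "ax": 0, "ay": 0, "az": 0},
    {"hand": 0, "dx": 0, "dy": -0.4, "dz": 0, "ax": 0, "ay": 0, "az": 0},
    {"hand": 0, "dx": 0, "dy": -0.4, "dz": 0, "ax": 0, "ay": 0, "az": 0},
    {"hand": 0, "dx": 0, "dy": -0.3, "dz": 0, "ax": 0, "ay": 0, "az": 0},
  ],
)

```text
time_s: 12.17
position: [0.6593, -0.0197, 0.2103]
tool_rot: [[0.233, -0.001, 0.973], [-0.973, 0.0, 0.233], [-0.0, -1.0, -0.0]]
ft_force: [-0.1, 0.3, -7.7]
grip_width: 0.0266
```

Emit:
jog_arm(
  rows=[
    {"hand": 0, "dx": 0, "dy": -0.1, "dz": 0, "ax": 0, "ay": 0, "az": 0},
    {"hand": 0, "dx": 0, "dy": -0.1, "dz": 0, "ax": 0, "ay": 0, "az": 0},
    {"hand": 0, "dx": 0, "dy": -0.1, "dz": 0, "ax": 0, "ay": 0, "az": 0},
    {"hand": 0, "dx": 0, "dy": -0.1, "dz": 0, "ax": 0, "ay": 0, "az": 0},
    {"hand": 0, "dx": 0, "dy": 0, "dz": 0, "ax": 0, "ay": 0, "az": 0},
  ],
)

```text
time_s: 12.58
position: [0.6593, -0.0197, 0.2141]
tool_rot: [[0.233, -0.0, 0.973], [-0.973, 0.0, 0.233], [-0.0, -1.0, -0.0]]
ft_force: [1.4, 0.1, -8.8]
grip_width: 0.0269
```

Emit:
jog_arm(
  rows=[
    {"hand": 0, "dx": 0, "dy": -0.1, "dz": 0, "ax": 0, "ay": 0, "az": 0},
    {"hand": 0, "dx": 0, "dy": -0.1, "dz": 0, "ax": 0, "ay": 0, "az": 0},
    {"hand": 0, "dx": 0, "dy": -0.1, "dz": 0, "ax": 0, "ay": 0, "az": 0},
    {"hand": 0, "dx": 0, "dy": -0.1, "dz": 0, "ax": 0, "ay": 0, "az": 0},
    {"hand": 0, "dx": 0, "dy": -0.1, "dz": 0, "ax": 0, "ay": 0, "az": 0},
  ],
)

```text
time_s: 13.0
position: [0.6593, -0.0197, 0.2192]
tool_rot: [[0.233, -0.0, 0.973], [-0.973, 0.0, 0.233], [-0.0, -1.0, -0.0]]
ft_force: [1.5, -1.0, -11.5]
grip_width: 0.0269
```

Emit:
jog_arm(
  rows=[
    {"hand": 0, "dx": 0, "dy": -0.04, "dz": 0, "ax": 0, "ay": 0, "az": 0},
    {"hand": 0, "dx": 0, "dy": -0.04, "dz": 0, "ax": 0, "ay": 0, "az": 0},
    {"hand": 0, "dx": 0, "dy": -0.04, "dz": 0, "ax": 0, "ay": 0, "az": 0},
    {"hand": 0, "dx": 0, "dy": 0, "dz": 0, "ax": 0, "ay": 0, "az": 0},
    {"hand": 0, "dx": 0, "dy": 0, "dz": 0, "ax": 0, "ay": 0, "az": 0},
  ],
)

```text
time_s: 13.42
position: [0.6593, -0.0197, 0.2204]
tool_rot: [[0.233, -0.0, 0.973], [-0.973, 0.0, 0.233], [-0.0, -1.0, -0.0]]
ft_force: [0.7, -1.2, -11.5]
grip_width: 0.027
```

Emit:
jog_arm(
  rows=[
    {"hand": 0, "dx": 0, "dy": -0.04, "dz": 0, "ax": 0, "ay": 0, "az": 0},
    {"hand": 0, "dx": 0, "dy": -0.04, "dz": 0, "ax": 0, "ay": 0, "az": 0},
    {"hand": 0, "dx": 0, "dy": -0.04, "dz": 0, "ax": 0, "ay": 0, "az": 0},
    {"hand": 0, "dx": 0, "dy": 0, "dz": 0, "ax": 0, "ay": 0, "az": 0},
    {"hand": 0, "dx": 0, "dy": 0, "dz": 0, "ax": 0, "ay": 0, "az": 0},
  ],
)

```text
time_s: 13.83
position: [0.6592, -0.0197, 0.2215]
tool_rot: [[0.233, -0.0, 0.973], [-0.973, 0.0, 0.233], [-0.0, -1.0, -0.0]]
ft_force: [2.7, -0.4, -13.7]
grip_width: 0.0269
```

```bash
python3 -c "
from h import *
s=status.observe();print(s['position'],s['ft_force'])"
```

```text
[ 0.65924711 -0.01973372  0.22150873] [  2.71396618  -0.41378179 -13.69642296]
```

Emit:
jog_arm(
  rows=[
    {"hand": 0, "dx": 0, "dy": -0.04, "dz": 0, "ax": 0, "ay": 0, "az": 0},
    {"hand": 0, "dx": 0, "dy": -0.04, "dz": 0, "ax": 0, "ay": 0, "az": 0},
    {"hand": 0, "dx": 0, "dy": 0, "dz": 0, "ax": 0, "ay": 0, "az": 0},
    {"hand": 0, "dx": 0, "dy": 0, "dz": 0, "ax": 0, "ay": 0, "az": 0},
    {"hand": 0, "dx": 0, "dy": 0, "dz": 0, "ax": 0, "ay": 0, "az": 0},
  ],
)

```text
time_s: 14.25
position: [0.6593, -0.0197, 0.2224]
tool_rot: [[0.233, -0.0, 0.973], [-0.973, 0.0, 0.233], [-0.0, -1.0, -0.0]]
ft_force: [1.9, -1.3, -14.1]
grip_width: 0.0268
```

Emit:
jog_arm(
  rows=[
    {"hand": 0, "dx": 0, "dy": -0.04, "dz": 0, "ax": 0, "ay": 0, "az": 0},
    {"hand": 0, "dx": 0, "dy": -0.04, "dz": 0, "ax": 0, "ay": 0, "az": 0},
    {"hand": 0, "dx": 0, "dy": -0.04, "dz": 0, "ax": 0, "ay": 0, "az": 0},
    {"hand": 0, "dx": 0, "dy": 0, "dz": 0, "ax": 0, "ay": 0, "az": 0},
    {"hand": 0, "dx": 0, "dy": 0, "dz": 0, "ax": 0, "ay": 0, "az": 0},
  ],
)

```text
time_s: 14.67
position: [0.6593, -0.0197, 0.2237]
tool_rot: [[0.233, -0.0, 0.973], [-0.973, 0.0, 0.233], [-0.0, -1.0, -0.0]]
ft_force: [1.5, -0.7, -14.9]
grip_width: 0.0268
```

Emit:
jog_arm(
  rows=[
    {"hand": 0, "dx": 0, "dy": -0.04, "dz": 0, "ax": 0, "ay": 0, "az": 0},
    {"hand": 0, "dx": 0, "dy": -0.04, "dz": 0, "ax": 0, "ay": 0, "az": 0},
    {"hand": 0, "dx": 0, "dy": 0, "dz": 0, "ax": 0, "ay": 0, "az": 0},
    {"hand": 0, "dx": 0, "dy": 0, "dz": 0, "ax": 0, "ay": 0, "az": 0},
    {"hand": 0, "dx": 0, "dy": 0, "dz": 0, "ax": 0, "ay": 0, "az": 0},
  ],
)

```text
time_s: 15.08
position: [0.6592, -0.0198, 0.2245]
tool_rot: [[0.233, -0.0, 0.973], [-0.973, 0.0, 0.233], [-0.0, -1.0, -0.0]]
ft_force: [2.3, -0.4, -16.1]
grip_width: 0.0264
```

Emit:
jog_arm(
  rows=[
    {"hand": 0, "dx": 0, "dy": -0.04, "dz": 0, "ax": 0, "ay": 0, "az": 0},
    {"hand": 0, "dx": 0, "dy": -0.04, "dz": 0, "ax": 0, "ay": 0, "az": 0},
    {"hand": 0, "dx": 0, "dy": 0, "dz": 0, "ax": 0, "ay": 0, "az": 0},
    {"hand": 0, "dx": 0, "dy": 0, "dz": 0, "ax": 0, "ay": 0, "az": 0},
    {"hand": 0, "dx": 0, "dy": 0, "dz": 0, "ax": 0, "ay": 0, "az": 0},
  ],
)

```text
time_s: 15.5
position: [0.6593, -0.0197, 0.2254]
tool_rot: [[0.233, -0.0, 0.973], [-0.973, 0.0, 0.233], [-0.0, -1.0, -0.0]]
ft_force: [2.1, -0.9, -15.8]
grip_width: 0.0267
```

Emit:
jog_arm(
  rows=[
    {"hand": 0, "dx": 0, "dy": -0.04, "dz": 0, "ax": 0, "ay": 0, "az": 0},
    {"hand": 0, "dx": 0, "dy": -0.04, "dz": 0, "ax": 0, "ay": 0, "az": 0},
    {"hand": 0, "dx": 0, "dy": 0, "dz": 0, "ax": 0, "ay": 0, "az": 0},
    {"hand": 0, "dx": 0, "dy": 0, "dz": 0, "ax": 0, "ay": 0, "az": 0},
    {"hand": 0, "dx": 0, "dy": 0, "dz": 0, "ax": 0, "ay": 0, "az": 0},
  ],
)

```text
time_s: 15.92
position: [0.6593, -0.0198, 0.2263]
tool_rot: [[0.233, 0.0, 0.973], [-0.973, -0.0, 0.233], [0.0, -1.0, 0.0]]
ft_force: [1.0, -0.6, -15.4]
grip_width: 0.027
```

Emit:
jog_arm(
  rows=[
    {"hand": 0, "dx": 0, "dy": -0.04, "dz": 0, "ax": 0, "ay": 0, "az": 0},
    {"hand": 0, "dx": 0, "dy": -0.04, "dz": 0, "ax": 0, "ay": 0, "az": 0},
    {"hand": 0, "dx": 0, "dy": 0, "dz": 0, "ax": 0, "ay": 0, "az": 0},
    {"hand": 0, "dx": 0, "dy": 0, "dz": 0, "ax": 0, "ay": 0, "az": 0},
    {"hand": 0, "dx": 0, "dy": 0, "dz": 0, "ax": 0, "ay": 0, "az": 0},
  ],
)

```text
time_s: 16.33
position: [0.6593, -0.0198, 0.227]
tool_rot: [[0.233, 0.0, 0.973], [-0.973, -0.0, 0.233], [0.0, -1.0, 0.0]]
ft_force: [1.2, -0.1, -14.3]
grip_width: 0.0266
```

Emit:
jog_arm(
  rows=[
    {"hand": 0, "dx": 0, "dy": -0.04, "dz": 0, "ax": 0, "ay": 0, "az": 0},
    {"hand": 0, "dx": 0, "dy": -0.03, "dz": 0, "ax": 0, "ay": 0, "az": 0},
    {"hand": 0, "dx": 0, "dy": 0, "dz": 0, "ax": 0, "ay": 0, "az": 0},
    {"hand": 0, "dx": 0, "dy": 0, "dz": 0, "ax": 0, "ay": 0, "az": 0},
    {"hand": 0, "dx": 0, "dy": 0, "dz": 0, "ax": 0, "ay": 0, "az": 0},
  ],
)

```text
time_s: 16.75
position: [0.6593, -0.0197, 0.2277]
tool_rot: [[0.233, 0.0, 0.973], [-0.973, -0.0, 0.233], [0.0, -1.0, 0.0]]
ft_force: [0.6, -0.2, -14.2]
grip_width: 0.027
```

Emit:
jog_arm(
  rows=[
    {"hand": 0, "dx": 0, "dy": -0.04, "dz": 0, "ax": 0, "ay": 0, "az": 0},
    {"hand": 0, "dx": 0, "dy": -0.03, "dz": 0, "ax": 0, "ay": 0, "az": 0},
    {"hand": 0, "dx": 0, "dy": 0, "dz": 0, "ax": 0, "ay": 0, "az": 0},
    {"hand": 0, "dx": 0, "dy": 0, "dz": 0, "ax": 0, "ay": 0, "az": 0},
    {"hand": 0, "dx": 0, "dy": 0, "dz": 0, "ax": 0, "ay": 0, "az": 0},
  ],
)

```text
time_s: 17.17
position: [0.6593, -0.0198, 0.2284]
tool_rot: [[0.233, 0.0, 0.973], [-0.973, -0.0, 0.233], [0.0, -1.0, 0.0]]
ft_force: [-0.0, -1.2, -15.6]
grip_width: 0.0268
```

Emit:
jog_arm(
  rows=[
    {"hand": 0, "dx": 0, "dy": -0.03, "dz": 0, "ax": 0, "ay": 0, "az": 0},
    {"hand": 0, "dx": 0, "dy": -0.02, "dz": 0, "ax": 0, "ay": 0, "az": 0},
    {"hand": 0, "dx": 0, "dy": 0, "dz": 0, "ax": 0, "ay": 0, "az": 0},
    {"hand": 0, "dx": 0, "dy": 0, "dz": 0, "ax": 0, "ay": 0, "az": 0},
    {"hand": 0, "dx": 0, "dy": 0, "dz": 0, "ax": 0, "ay": 0, "az": 0},
  ],
)

```text
time_s: 17.58
position: [0.6593, -0.0198, 0.2288]
tool_rot: [[0.233, -0.0, 0.973], [-0.973, -0.0, 0.233], [0.0, -1.0, -0.0]]
ft_force: [0.2, -0.7, -15.9]
grip_width: 0.027
```

Emit:
jog_arm(
  rows=[
    {"hand": 0, "dx": 0, "dy": -0.03, "dz": 0, "ax": 0, "ay": 0, "az": 0},
    {"hand": 0, "dx": 0, "dy": -0.02, "dz": 0, "ax": 0, "ay": 0, "az": 0},
    {"hand": 0, "dx": 0, "dy": 0, "dz": 0, "ax": 0, "ay": 0, "az": 0},
    {"hand": 0, "dx": 0, "dy": 0, "dz": 0, "ax": 0, "ay": 0, "az": 0},
    {"hand": 0, "dx": 0, "dy": 0, "dz": 0, "ax": 0, "ay": 0, "az": 0},
  ],
)

```text
time_s: 18.0
position: [0.6593, -0.0197, 0.2293]
tool_rot: [[0.233, -0.0, 0.973], [-0.973, 0.0, 0.233], [-0.0, -1.0, -0.0]]
ft_force: [1.0, -0.6, -16.0]
grip_width: 0.0268
```

Emit:
jog_arm(
  rows=[
    {"hand": 0, "dx": 0, "dy": -0.03, "dz": 0, "ax": 0, "ay": 0, "az": 0},
    {"hand": 0, "dx": 0, "dy": -0.02, "dz": 0, "ax": 0, "ay": 0, "az": 0},
    {"hand": 0, "dx": 0, "dy": 0, "dz": 0, "ax": 0, "ay": 0, "az": 0},
    {"hand": 0, "dx": 0, "dy": 0, "dz": 0, "ax": 0, "ay": 0, "az": 0},
    {"hand": 0, "dx": 0, "dy": 0, "dz": 0, "ax": 0, "ay": 0, "az": 0},
  ],
)

```text
time_s: 18.42
position: [0.6593, -0.0197, 0.2298]
tool_rot: [[0.233, -0.0, 0.973], [-0.973, -0.0, 0.233], [-0.0, -1.0, -0.0]]
ft_force: [0.1, -0.7, -16.8]
grip_width: 0.0269
```

Emit:
jog_arm(
  rows=[
    {"hand": 0, "dx": 0, "dy": -0.03, "dz": 0, "ax": 0, "ay": 0, "az": 0},
    {"hand": 0, "dx": 0, "dy": -0.03, "dz": 0, "ax": 0, "ay": 0, "az": 0},
    {"hand": 0, "dx": 0, "dy": 0, "dz": 0, "ax": 0, "ay": 0, "az": 0},
    {"hand": 0, "dx": 0, "dy": 0, "dz": 0, "ax": 0, "ay": 0, "az": 0},
    {"hand": 0, "dx": 0, "dy": 0, "dz": 0, "ax": 0, "ay": 0, "az": 0},
  ],
)

```text
time_s: 18.83
position: [0.6593, -0.0197, 0.2305]
tool_rot: [[0.233, 0.0, 0.973], [-0.973, -0.0, 0.233], [0.0, -1.0, 0.0]]
ft_force: [-1.0, -1.0, -15.7]
grip_width: 0.0266
```

```bash
python3 - <<'E'
from h import *
import cv2
im=imaging.get_image("wrist")
cv2.imwrite("pics/w8b.png",cv2.resize(im[:,:,::-1],(800,600),interpolation=cv2.INTER_CUBIC))
E
```

```text
(no output)
```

View pics/w8b.png

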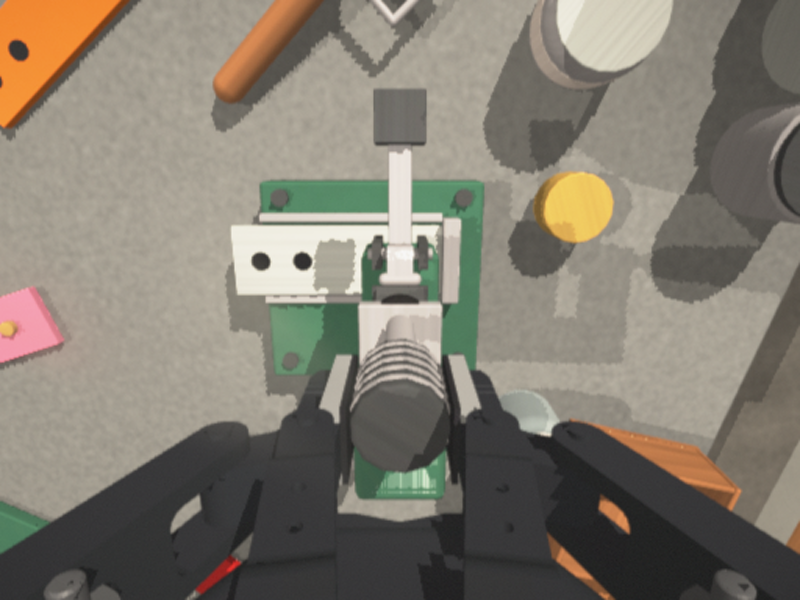

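Knob held at (400,425), drawn ~37 mm; still no rubber. Continue in small steps.

Emit:
jog_arm(
  rows=[
    {"hand": 0, "dx": 0, "dy": -0.03, "dz": 0, "ax": 0, "ay": 0, "az": 0},
    {"hand": 0, "dx": 0, "dy": -0.03, "dz": 0, "ax": 0, "ay": 0, "az": 0},
    {"hand": 0, "dx": 0, "dy": 0, "dz": 0, "ax": 0, "ay": 0, "az": 0},
    {"hand": 0, "dx": 0, "dy": 0, "dz": 0, "ax": 0, "ay": 0, "az": 0},
    {"hand": 0, "dx": 0, "dy": 0, "dz": 0, "ax": 0, "ay": 0, "az": 0},
  ],
)

```text
time_s: 19.3
position: [0.6593, -0.0197, 0.2311]
tool_rot: [[0.233, 0.0, 0.973], [-0.973, -0.0, 0.233], [0.0, -1.0, 0.0]]
ft_force: [-0.2, -1.7, -15.5]
grip_width: 0.0274
```

Emit:
jog_arm(
  rows=[
    {"hand": 0, "dx": 0, "dy": -0.03, "dz": 0, "ax": 0, "ay": 0, "az": 0},
    {"hand": 0, "dx": 0, "dy": -0.02, "dz": 0, "ax": 0, "ay": 0, "az": 0},
    {"hand": 0, "dx": 0, "dy": 0, "dz": 0, "ax": 0, "ay": 0, "az": 0},
    {"hand": 0, "dx": 0, "dy": 0, "dz": 0, "ax": 0, "ay": 0, "az": 0},
    {"hand": 0, "dx": 0, "dy": 0, "dz": 0, "ax": 0, "ay": 0, "az": 0},
  ],
)

```text
time_s: 19.72
position: [0.6593, -0.0197, 0.2316]
tool_rot: [[0.233, 0.0, 0.973], [-0.973, -0.0, 0.233], [0.0, -1.0, -0.0]]
ft_force: [-0.3, -0.9, -15.2]
grip_width: 0.0271
```

Emit:
jog_arm(
  rows=[
    {"hand": 0, "dx": 0, "dy": -0.03, "dz": 0, "ax": 0, "ay": 0, "az": 0},
    {"hand": 0, "dx": 0, "dy": -0.03, "dz": 0, "ax": 0, "ay": 0, "az": 0},
    {"hand": 0, "dx": 0, "dy": 0, "dz": 0, "ax": 0, "ay": 0, "az": 0},
    {"hand": 0, "dx": 0, "dy": 0, "dz": 0, "ax": 0, "ay": 0, "az": 0},
    {"hand": 0, "dx": 0, "dy": 0, "dz": 0, "ax": 0, "ay": 0, "az": 0},
  ],
)

```text
time_s: 20.13
position: [0.6593, -0.0198, 0.2323]
tool_rot: [[0.233, 0.0, 0.973], [-0.973, -0.0, 0.233], [0.0, -1.0, 0.0]]
ft_force: [0.3, -1.4, -14.0]
grip_width: 0.0271
```

Emit:
jog_arm(
  rows=[
    {"hand": 0, "dx": 0, "dy": -0.03, "dz": 0, "ax": 0, "ay": 0, "az": 0},
    {"hand": 0, "dx": 0, "dy": -0.03, "dz": 0, "ax": 0, "ay": 0, "az": 0},
    {"hand": 0, "dx": 0, "dy": 0, "dz": 0, "ax": 0, "ay": 0, "az": 0},
    {"hand": 0, "dx": 0, "dy": 0, "dz": 0, "ax": 0, "ay": 0, "az": 0},
    {"hand": 0, "dx": 0, "dy": 0, "dz": 0, "ax": 0, "ay": 0, "az": 0},
  ],
)

```text
time_s: 20.55
position: [0.6593, -0.0197, 0.2326]
tool_rot: [[0.233, -0.0, 0.973], [-0.973, 0.0, 0.233], [-0.0, -1.0, -0.0]]
ft_force: [0.2, -0.5, -16.6]
grip_width: 0.027
```

Emit:
jog_arm(
  rows=[
    {"hand": 0, "dx": 0, "dy": -0.03, "dz": 0, "ax": 0, "ay": 0, "az": 0},
    {"hand": 0, "dx": 0, "dy": -0.02, "dz": 0, "ax": 0, "ay": 0, "az": 0},
    {"hand": 0, "dx": 0, "dy": 0, "dz": 0, "ax": 0, "ay": 0, "az": 0},
    {"hand": 0, "dx": 0, "dy": 0, "dz": 0, "ax": 0, "ay": 0, "az": 0},
    {"hand": 0, "dx": 0, "dy": 0, "dz": 0, "ax": 0, "ay": 0, "az": 0},
  ],
)

```text
time_s: 20.97
position: [0.6593, -0.0197, 0.2332]
tool_rot: [[0.233, -0.0, 0.973], [-0.973, 0.0, 0.233], [-0.0, -1.0, -0.0]]
ft_force: [0.4, -1.2, -16.6]
grip_width: 0.0268
```

Emit:
jog_arm(
  rows=[
    {"hand": 0, "dx": 0, "dy": -0.03, "dz": 0, "ax": 0, "ay": 0, "az": 0},
    {"hand": 0, "dx": 0, "dy": -0.02, "dz": 0, "ax": 0, "ay": 0, "az": 0},
    {"hand": 0, "dx": 0, "dy": 0, "dz": 0, "ax": 0, "ay": 0, "az": 0},
    {"hand": 0, "dx": 0, "dy": 0, "dz": 0, "ax": 0, "ay": 0, "az": 0},
    {"hand": 0, "dx": 0, "dy": 0, "dz": 0, "ax": 0, "ay": 0, "az": 0},
  ],
)

```text
time_s: 21.38
position: [0.6593, -0.0197, 0.2338]
tool_rot: [[0.233, 0.0, 0.973], [-0.973, 0.0, 0.233], [-0.0, -1.0, 0.0]]
ft_force: [-0.0, 0.1, -16.0]
grip_width: 0.0268
```

Emit:
jog_arm(
  rows=[
    {"hand": 0, "dx": 0, "dy": -0.03, "dz": 0, "ax": 0, "ay": 0, "az": 0},
    {"hand": 0, "dx": 0, "dy": -0.02, "dz": 0, "ax": 0, "ay": 0, "az": 0},
    {"hand": 0, "dx": 0, "dy": 0, "dz": 0, "ax": 0, "ay": 0, "az": 0},
    {"hand": 0, "dx": 0, "dy": 0, "dz": 0, "ax": 0, "ay": 0, "az": 0},
    {"hand": 0, "dx": 0, "dy": 0, "dz": 0, "ax": 0, "ay": 0, "az": 0},
  ],
)

```text
time_s: 21.8
position: [0.6593, -0.0197, 0.2342]
tool_rot: [[0.233, -0.0, 0.973], [-0.973, 0.0, 0.233], [-0.0, -1.0, -0.0]]
ft_force: [0.1, -0.6, -16.4]
grip_width: 0.0269
```

Emit:
jog_arm(
  rows=[
    {"hand": 0, "dx": 0, "dy": -0.03, "dz": 0, "ax": 0, "ay": 0, "az": 0},
    {"hand": 0, "dx": 0, "dy": -0.02, "dz": 0, "ax": 0, "ay": 0, "az": 0},
    {"hand": 0, "dx": 0, "dy": 0, "dz": 0, "ax": 0, "ay": 0, "az": 0},
    {"hand": 0, "dx": 0, "dy": 0, "dz": 0, "ax": 0, "ay": 0, "az": 0},
    {"hand": 0, "dx": 0, "dy": 0, "dz": 0, "ax": 0, "ay": 0, "az": 0},
  ],
)

```text
time_s: 22.22
position: [0.6593, -0.0197, 0.2347]
tool_rot: [[0.233, -0.0, 0.973], [-0.973, 0.0, 0.233], [-0.0, -1.0, -0.0]]
ft_force: [-0.2, -1.2, -17.1]
grip_width: 0.0267
```

```bash
python3 - <<'E'
from h import *
import cv2
im=imaging.get_image("wrist");t=imaging.get_image("scene")
a=cv2.resize(im[100:320,150:370,::-1],(560,560),interpolation=cv2.INTER_CUBIC)
cv2.imwrite("pics/w9b.png",a)
w8=cv2.resize(cv2.imread("pics/w8b.png"),(512,384),interpolation=cv2.INTER_AREA)
d=cv2.absdiff(im[:,:,::-1].copy(),w8)[240:310,215:300];print(d.mean())
cv2.imwrite("pics/s9.png",cv2.resize(t[130:250,190:340,::-1],None,fx=5,fy=5,interpolation=cv2.INTER_CUBIC))
E
```

```text
7.5307563025210085
```

View pics/w9b.png

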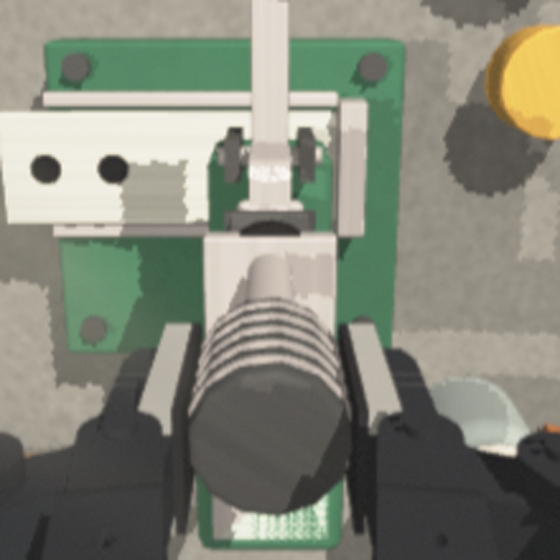

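View pics/s9.png

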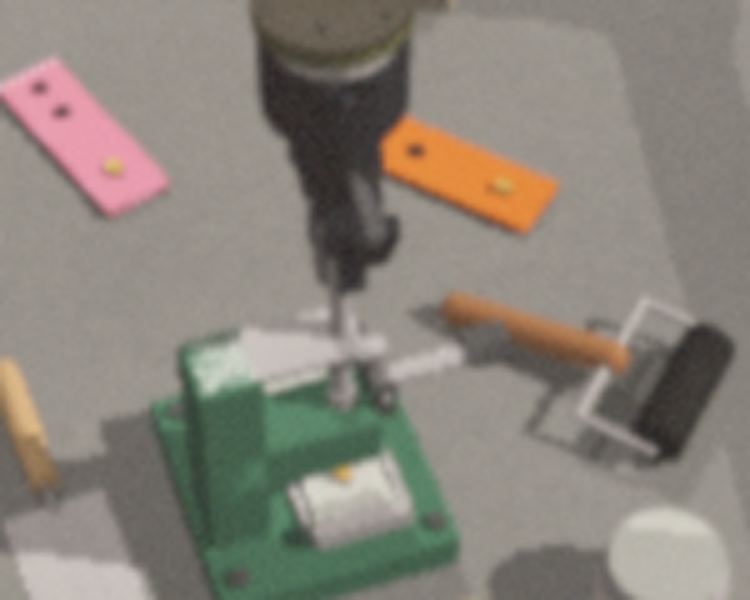

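Emit:
jog_arm(
  rows=[
    {"hand": 0, "dx": 0, "dy": -0.03, "dz": 0, "ax": 0, "ay": 0, "az": 0},
    {"hand": 0, "dx": 0, "dy": -0.02, "dz": 0, "ax": 0, "ay": 0, "az": 0},
    {"hand": 0, "dx": 0, "dy": 0, "dz": 0, "ax": 0, "ay": 0, "az": 0},
    {"hand": 0, "dx": 0, "dy": 0, "dz": 0, "ax": 0, "ay": 0, "az": 0},
    {"hand": 0, "dx": 0, "dy": 0, "dz": 0, "ax": 0, "ay": 0, "az": 0},
  ],
)

```text
time_s: 22.73
position: [0.6593, -0.0198, 0.2352]
tool_rot: [[0.233, -0.0, 0.973], [-0.973, 0.0, 0.233], [-0.0, -1.0, -0.0]]
ft_force: [0.6, -0.3, -18.4]
grip_width: 0.0269
```

Emit:
jog_arm(
  rows=[
    {"hand": 0, "dx": 0, "dy": -0.03, "dz": 0, "ax": 0, "ay": 0, "az": 0},
    {"hand": 0, "dx": 0, "dy": -0.02, "dz": 0, "ax": 0, "ay": 0, "az": 0},
    {"hand": 0, "dx": 0, "dy": 0, "dz": 0, "ax": 0, "ay": 0, "az": 0},
    {"hand": 0, "dx": 0, "dy": 0, "dz": 0, "ax": 0, "ay": 0, "az": 0},
    {"hand": 0, "dx": 0, "dy": 0, "dz": 0, "ax": 0, "ay": 0, "az": 0},
  ],
)

```text
time_s: 23.15
position: [0.6593, -0.0197, 0.2354]
tool_rot: [[0.233, -0.0, 0.973], [-0.973, 0.0, 0.233], [-0.0, -1.0, -0.0]]
ft_force: [0.7, -0.6, -21.9]
grip_width: 0.0268
```

Emit:
jog_arm(
  rows=[
    {"hand": 0, "dx": 0, "dy": -0.03, "dz": 0, "ax": 0, "ay": 0, "az": 0},
    {"hand": 0, "dx": 0, "dy": 0, "dz": 0, "ax": 0, "ay": 0, "az": 0},
    {"hand": 0, "dx": 0, "dy": 0, "dz": 0, "ax": 0, "ay": 0, "az": 0},
    {"hand": 0, "dx": 0, "dy": 0, "dz": 0, "ax": 0, "ay": 0, "az": 0},
    {"hand": 0, "dx": 0, "dy": 0, "dz": 0, "ax": 0, "ay": 0, "az": 0},
  ],
)

```text
time_s: 23.57
position: [0.6592, -0.0198, 0.2357]
tool_rot: [[0.233, -0.001, 0.973], [-0.973, 0.0, 0.233], [-0.0, -1.0, -0.001]]
ft_force: [1.9, -0.8, -24.3]
grip_width: 0.0268
```

Emit:
jog_arm(
  rows=[
    {"hand": 0, "dx": 0, "dy": 0.05, "dz": 0, "ax": 0, "ay": 0, "az": 0},
    {"hand": 0, "dx": 0, "dy": 0.05, "dz": 0, "ax": 0, "ay": 0, "az": 0},
    {"hand": 0, "dx": 0, "dy": 0.05, "dz": 0, "ax": 0, "ay": 0, "az": 0},
    {"hand": 0, "dx": 0, "dy": 0.05, "dz": 0, "ax": 0, "ay": 0, "az": 0},
    {"hand": 0, "dx": 0, "dy": 0.05, "dz": 0, "ax": 0, "ay": 0, "az": 0},
  ],
)

```text
time_s: 23.98
position: [0.6593, -0.0198, 0.2343]
tool_rot: [[0.233, 0.001, 0.973], [-0.973, -0.0, 0.233], [0.001, -1.0, 0.001]]
ft_force: [-0.3, -0.6, -16.0]
grip_width: 0.0268
```

Emit:
jog_arm(
  rows=[
    {"hand": 0, "dx": 0, "dy": 0.03, "dz": 0, "ax": 0, "ay": 0, "az": 0},
    {"hand": 0, "dx": 0, "dy": 0.03, "dz": 0, "ax": 0, "ay": 0, "az": 0},
    {"hand": 0, "dx": 0, "dy": 0.03, "dz": 0, "ax": 0, "ay": 0, "az": 0},
    {"hand": 0, "dx": 0, "dy": 0.03, "dz": 0, "ax": 0, "ay": 0, "az": 0},
    {"hand": 0, "dx": 0, "dy": 0, "dz": 0, "ax": 0, "ay": 0, "az": 0},
  ],
)

```text
time_s: 24.4
position: [0.6593, -0.0198, 0.2324]
tool_rot: [[0.233, 0.0, 0.973], [-0.973, -0.0, 0.233], [0.0, -1.0, 0.0]]
ft_force: [-0.8, -0.8, -16.2]
grip_width: 0.027
```

Emit:
jog_arm(
  rows=[
    {"hand": 0, "dx": 0, "dy": 0.03, "dz": 0, "ax": 0, "ay": 0, "az": 0},
    {"hand": 0, "dx": 0, "dy": 0.03, "dz": 0, "ax": 0, "ay": 0, "az": 0},
    {"hand": 0, "dx": 0, "dy": 0, "dz": 0, "ax": 0, "ay": 0, "az": 0},
    {"hand": 0, "dx": 0, "dy": 0, "dz": 0, "ax": 0, "ay": 0, "az": 0},
    {"hand": 0, "dx": 0, "dy": 0, "dz": 0, "ax": 0, "ay": 0, "az": 0},
  ],
)

```text
time_s: 24.82
position: [0.6593, -0.0197, 0.232]
tool_rot: [[0.233, 0.0, 0.973], [-0.973, -0.0, 0.233], [0.0, -1.0, 0.0]]
ft_force: [-1.8, -0.5, -13.3]
grip_width: 0.0267
```

Emit:
jog_arm(
  rows=[
    {"hand": 0, "dx": 0, "dy": 0.03, "dz": 0, "ax": 0, "ay": 0, "az": 0},
    {"hand": 0, "dx": 0, "dy": 0.03, "dz": 0, "ax": 0, "ay": 0, "az": 0},
    {"hand": 0, "dx": 0, "dy": 0, "dz": 0, "ax": 0, "ay": 0, "az": 0},
    {"hand": 0, "dx": 0, "dy": 0, "dz": 0, "ax": 0, "ay": 0, "az": 0},
    {"hand": 0, "dx": 0, "dy": 0, "dz": 0, "ax": 0, "ay": 0, "az": 0},
  ],
)

```text
time_s: 25.23
position: [0.6594, -0.0198, 0.2318]
tool_rot: [[0.233, 0.001, 0.973], [-0.973, -0.0, 0.233], [0.0, -1.0, 0.001]]
ft_force: [-2.6, 0.5, -7.4]
grip_width: 0.0271
```

Emit:
jog_arm(
  rows=[
    {"hand": 0, "dx": 0, "dy": 0.03, "dz": 0, "ax": 0, "ay": 0, "az": 0},
    {"hand": 0, "dx": 0, "dy": 0.03, "dz": 0, "ax": 0, "ay": 0, "az": 0},
    {"hand": 0, "dx": 0, "dy": 0, "dz": 0, "ax": 0, "ay": 0, "az": 0},
    {"hand": 0, "dx": 0, "dy": 0, "dz": 0, "ax": 0, "ay": 0, "az": 0},
    {"hand": 0, "dx": 0, "dy": 0, "dz": 0, "ax": 0, "ay": 0, "az": 0},
  ],
)

```text
time_s: 25.65
position: [0.6594, -0.0198, 0.2316]
tool_rot: [[0.233, 0.002, 0.973], [-0.973, -0.0, 0.233], [0.001, -1.0, 0.001]]
ft_force: [-5.2, 0.5, 1.1]
grip_width: 0.0268
```

Sear holds (pull ~0). Let go and rise.

Emit:
jog_arm(
  rows=[
    {"hand": 1, "dx": 0, "dy": 0, "dz": 0, "ax": 0, "ay": 0, "az": 0},
    {"hand": 1, "dx": 0, "dy": 0, "dz": 0, "ax": 0, "ay": 0, "az": 0},
    {"hand": 1, "dx": 0, "dy": 0, "dz": 0, "ax": 0, "ay": 0, "az": 0},
    {"hand": 1, "dx": 0, "dy": 0, "dz": 0, "ax": 0, "ay": 0, "az": 0},
    {"hand": 1, "dx": 0, "dy": 0, "dz": 0, "ax": 0, "ay": 0, "az": 0},
  ],
)

```text
time_s: 26.07
position: [0.6596, -0.0198, 0.2308]
tool_rot: [[0.233, 0.001, 0.973], [-0.973, -0.0, 0.233], [0.0, -1.0, 0.001]]
ft_force: [-0.2, 0.0, 0.3]
grip_width: 0.0847
```

Emit:
jog_arm(
  rows=[
    {"hand": 1, "dx": 0, "dy": -1, "dz": 0, "ax": 0, "ay": 0, "az": 0},
    {"hand": 1, "dx": 0, "dy": -2, "dz": 0, "ax": 0, "ay": 0, "az": 0},
    {"hand": 1, "dx": 0, "dy": -3, "dz": 0, "ax": 0, "ay": 0, "az": 0},
    {"hand": 1, "dx": 0, "dy": -3, "dz": 0, "ax": 0, "ay": 0, "az": 0},
    {"hand": 1, "dx": 0, "dy": 0, "dz": 0, "ax": 0, "ay": 0, "az": 0},
  ],
)

```text
time_s: 26.48
position: [0.6603, -0.0199, 0.3281]
tool_rot: [[0.233, 0.012, 0.972], [-0.973, -0.002, 0.233], [0.005, -1.0, 0.011]]
ft_force: [0.4, -0.1, 0.9]
grip_width: 0.0858
```

```bash
python3 - <<'E'
from h import *
import cv2
np.set_printoptions(precision=4,suppress=True)
s=status.observe();im=imaging.get_image("wrist")
cv2.imwrite("pics/w10b.png",cv2.resize(im[:,:,::-1],(800,600),interpolation=cv2.INTER_CUBIC))
P=(s["position"],s["tool_rot"]);R=np.array(P[1])
print(P[0],s["ft_force"],s["grip_width"])
for z in (.2243,.2629):print(proj("wrist",[.659,-.0197,z],P)/.64)
print("to pad in tool cm",100*R.T@(np.array([.638,.0675,.138])-P[0]))
E
```

```text
[ 0.6603 -0.0199  0.3281] [ 0.4157 -0.0736  0.8883] 0.08580521001472534
[395.4769 292.1248]
[395.6967 315.092 ]
to pad in tool cm [-9.1147 18.9579 -0.3346]
```

View pics/w10b.png

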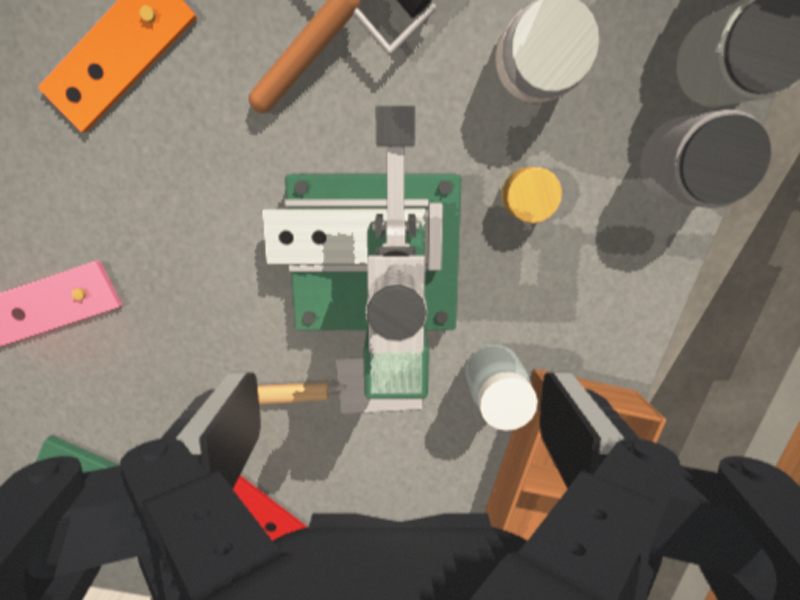

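Emit:
jog_arm(
  rows=[
    {"hand": 0, "dx": -2, "dy": 0, "dz": 0, "ax": 0, "ay": 0, "az": 0},
    {"hand": 0, "dx": -2.5, "dy": 0, "dz": 0, "ax": 0, "ay": 0, "az": 0},
    {"hand": 0, "dx": -2.5, "dy": 0, "dz": 0, "ax": 0, "ay": 0, "az": 0},
    {"hand": 0, "dx": -2.3, "dy": 0, "dz": 0, "ax": 0, "ay": 0, "az": 0},
    {"hand": 0, "dx": 0, "dy": 0, "dz": 0, "ax": 0, "ay": 0, "az": 0},
  ],
)

```text
time_s: 26.95
position: [0.6365, 0.0744, 0.3207]
tool_rot: [[0.237, -0.0, 0.972], [-0.972, 0.001, 0.237], [-0.001, -1.0, -0.0]]
ft_force: [0.4, 0.1, 0.4]
grip_width: 0.0254
```

Emit:
jog_arm(
  rows=[
    {"hand": 0, "dx": 0, "dy": 0, "dz": 0, "ax": 0, "ay": 0, "az": 0},
    {"hand": 0, "dx": 0, "dy": 0, "dz": 0, "ax": 0, "ay": 0, "az": 0},
    {"hand": 0, "dx": 0, "dy": 0, "dz": 0, "ax": 0, "ay": 0, "az": 0},
    {"hand": 0, "dx": 0, "dy": 0, "dz": 0, "ax": 0, "ay": 0, "az": 0},
    {"hand": 0, "dx": 0, "dy": 0, "dz": 0, "ax": 0, "ay": 0, "az": 0},
  ],
)

```text
time_s: 27.37
position: [0.6378, 0.0699, 0.3203]
tool_rot: [[0.232, -0.0, 0.973], [-0.973, -0.0, 0.232], [-0.0, -1.0, -0.0]]
ft_force: [0.3, -0.6, -0.2]
grip_width: -0.0002
```

```bash
python3 - <<'E'
from h import *
import cv2
np.set_printoptions(precision=4,suppress=True)
s=status.observe();im=imaging.get_image("wrist")
cv2.imwrite("pics/w11b.png",cv2.resize(im[:,:,::-1],(800,600),interpolation=cv2.INTER_CUBIC))
P=(s["position"],s["tool_rot"]);R=np.array(P[1])
print(P[0],s["ft_force"],s["grip_width"])
print(proj("wrist",[.638,.0675,.138],P)/.64)
print("to pad in tool cm",100*R.T@(np.array([.638,.0675,.138])-P[0]))
E
```

```text
[0.6378 0.0699 0.3203] [ 0.2986 -0.5575 -0.1617] -0.0002203158841764298
[399.2151 266.575 ]
to pad in tool cm [ 0.2379 18.232  -0.0332]
```

View pics/w11b.png

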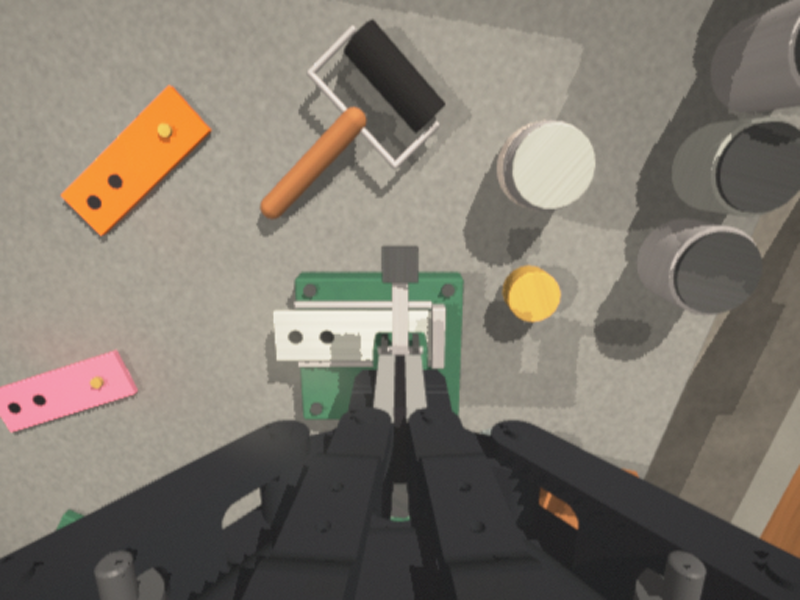

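Emit:
jog_arm(
  rows=[
    {"hand": 0, "dx": 0, "dy": 3.5, "dz": 0, "ax": 0, "ay": 0, "az": 0},
    {"hand": 0, "dx": 0, "dy": 3.5, "dz": 0, "ax": 0, "ay": 0, "az": 0},
    {"hand": 0, "dx": 0, "dy": 3.5, "dz": 0, "ax": 0, "ay": 0, "az": 0},
    {"hand": 0, "dx": 0, "dy": 3.5, "dz": 0, "ax": 0, "ay": 0, "az": 0},
    {"hand": 0, "dx": 0, "dy": 2, "dz": 0, "ax": 0, "ay": 0, "az": 0},
  ],
)

```text
time_s: 27.83
position: [0.6363, 0.0704, 0.1565]
tool_rot: [[0.232, -0.005, 0.973], [-0.973, 0.0, 0.232], [-0.002, -1.0, -0.005]]
ft_force: [0.4, 0.0, -0.2]
grip_width: 0.0003
```

Emit:
jog_arm(
  rows=[
    {"hand": 0, "dx": 0, "dy": 0, "dz": 0, "ax": 0, "ay": 0, "az": 0},
    {"hand": 0, "dx": 0, "dy": 0, "dz": 0, "ax": 0, "ay": 0, "az": 0},
    {"hand": 0, "dx": 0, "dy": 0, "dz": 0, "ax": 0, "ay": 0, "az": 0},
    {"hand": 0, "dx": 0, "dy": 0.3, "dz": 0, "ax": 0, "ay": 0, "az": 0},
    {"hand": 0, "dx": 0, "dy": 0, "dz": 0, "ax": 0, "ay": 0, "az": 0},
  ],
)

```text
time_s: 28.25
position: [0.6381, 0.0706, 0.1587]
tool_rot: [[0.233, 0.002, 0.973], [-0.973, -0.0, 0.233], [0.001, -1.0, 0.002]]
ft_force: [0.1, 0.4, -0.8]
grip_width: -0.0003
```

```bash
python3 - <<'E'
from h import *
import cv2
np.set_printoptions(precision=4,suppress=True)
s=status.observe();im=imaging.get_image("wrist")
cv2.imwrite("pics/w12b.png",cv2.resize(im[:,:,::-1],(800,600),interpolation=cv2.INTER_CUBIC))
P=(s["position"],s["tool_rot"]);R=np.array(P[1])
print(P[0],s["ft_force"])
print("to pad in tool cm",100*R.T@(np.array([.638,.0675,.138])-P[0]))
E
```

```text
[0.6381 0.0706 0.1587] [ 0.0898  0.4017 -0.8132]
to pad in tool cm [ 0.3021  2.0695 -0.0862]
```

View pics/w12b.png

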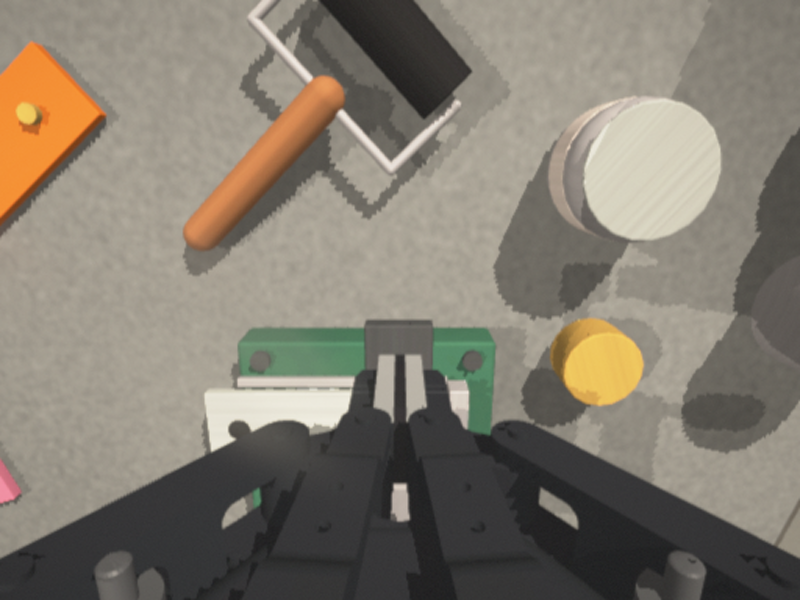

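Centred over the pad (pad at (399,345) here). Press slowly.

Emit:
jog_arm(
  rows=[
    {"hand": 0, "dx": 0, "dy": 0.6, "dz": 0, "ax": 0, "ay": 0, "az": 0},
    {"hand": 0, "dx": 0, "dy": 0.5, "dz": 0, "ax": 0, "ay": 0, "az": 0},
    {"hand": 0, "dx": 0, "dy": 0.4, "dz": 0, "ax": 0, "ay": 0, "az": 0},
    {"hand": 0, "dx": 0, "dy": 0.3, "dz": 0, "ax": 0, "ay": 0, "az": 0},
    {"hand": 0, "dx": 0, "dy": 0, "dz": 0, "ax": 0, "ay": 0, "az": 0},
  ],
)

```text
time_s: 28.72
position: [0.6373, 0.0707, 0.1385]
tool_rot: [[0.233, -0.002, 0.973], [-0.973, 0.0, 0.233], [-0.0, -1.0, -0.002]]
ft_force: [-0.0, 0.2, 0.1]
grip_width: 0.0001
```

Emit:
jog_arm(
  rows=[
    {"hand": 0, "dx": 0, "dy": 0.15, "dz": 0, "ax": 0, "ay": 0, "az": 0},
    {"hand": 0, "dx": 0, "dy": 0.15, "dz": 0, "ax": 0, "ay": 0, "az": 0},
    {"hand": 0, "dx": 0, "dy": 0.15, "dz": 0, "ax": 0, "ay": 0, "az": 0},
    {"hand": 0, "dx": 0, "dy": 0, "dz": 0, "ax": 0, "ay": 0, "az": 0},
    {"hand": 0, "dx": 0, "dy": 0, "dz": 0, "ax": 0, "ay": 0, "az": 0},
  ],
)

```text
time_s: 29.13
position: [0.6377, 0.0707, 0.135]
tool_rot: [[0.233, -0.0, 0.973], [-0.973, 0.0, 0.233], [-0.0, -1.0, -0.0]]
ft_force: [0.6, -0.1, -0.2]
grip_width: -0.0004
```

Emit:
jog_arm(
  rows=[
    {"hand": 0, "dx": 0, "dy": 0.1, "dz": 0, "ax": 0, "ay": 0, "az": 0},
    {"hand": 0, "dx": 0, "dy": 0.1, "dz": 0, "ax": 0, "ay": 0, "az": 0},
    {"hand": 0, "dx": 0, "dy": 0.1, "dz": 0, "ax": 0, "ay": 0, "az": 0},
    {"hand": 0, "dx": 0, "dy": 0, "dz": 0, "ax": 0, "ay": 0, "az": 0},
    {"hand": 0, "dx": 0, "dy": 0, "dz": 0, "ax": 0, "ay": 0, "az": 0},
  ],
)

```text
time_s: 29.55
position: [0.6378, 0.0708, 0.1329]
tool_rot: [[0.233, 0.001, 0.973], [-0.973, 0.0, 0.233], [0.0, -1.0, 0.001]]
ft_force: [-0.9, -0.1, 4.4]
grip_width: 0.0001
```

Emit:
jog_arm(
  rows=[
    {"hand": 0, "dx": 0, "dy": 0.1, "dz": 0, "ax": 0, "ay": 0, "az": 0},
    {"hand": 0, "dx": 0, "dy": 0.1, "dz": 0, "ax": 0, "ay": 0, "az": 0},
    {"hand": 0, "dx": 0, "dy": 0.1, "dz": 0, "ax": 0, "ay": 0, "az": 0},
    {"hand": 0, "dx": 0, "dy": 0, "dz": 0, "ax": 0, "ay": 0, "az": 0},
    {"hand": 0, "dx": 0, "dy": 0, "dz": 0, "ax": 0, "ay": 0, "az": 0},
  ],
)

```text
time_s: 29.97
position: [0.6376, 0.0707, 0.1288]
tool_rot: [[0.233, -0.0, 0.973], [-0.973, -0.0, 0.233], [-0.0, -1.0, -0.0]]
ft_force: [-0.5, 0.3, 1.4]
grip_width: 0.0002
```

```bash
python3 - <<'E'
from h import *
import cv2
t=imaging.get_image("scene")
cv2.imwrite("pics/s13.png",cv2.resize(t[130:250,190:340,::-1],None,fx=5,fy=5,interpolation=cv2.INTER_CUBIC))
E
```

```text
(no output)
```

View pics/s13.png

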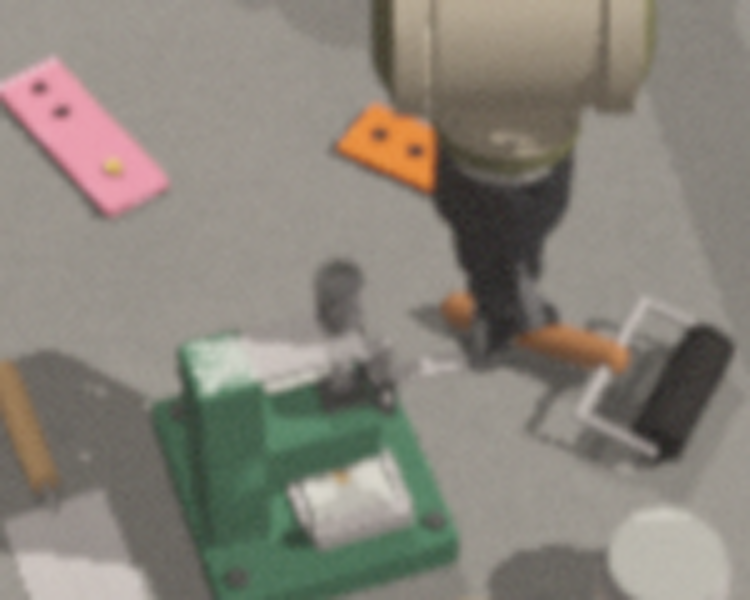

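```bash
python3 - <<'E'
from h import *
for z in (.2243,.263): print((proj("scene",[.6595,-.0195,z])-[190,130])*5)
E
```

```text
[334.13325724 275.98325316]
[333.19802563 229.2780253 ]
```

Emit:
jog_arm(
  rows=[
    {"hand": 0, "dx": 0, "dy": -0.5, "dz": 0, "ax": 0, "ay": 0, "az": 0},
    {"hand": 0, "dx": 0, "dy": -1.5, "dz": 0, "ax": 0, "ay": 0, "az": 0},
    {"hand": 0, "dx": 0, "dy": -3, "dz": 0, "ax": 0, "ay": 0, "az": 0},
    {"hand": 0, "dx": 0, "dy": -4, "dz": 0, "ax": 0, "ay": 0, "az": 0},
    {"hand": 0, "dx": 0, "dy": -4, "dz": 0, "ax": 0, "ay": 0, "az": 0},
  ],
)

```text
time_s: 30.43
position: [0.6371, 0.0706, 0.2603]
tool_rot: [[0.233, -0.002, 0.973], [-0.973, 0.0, 0.233], [-0.0, -1.0, -0.002]]
ft_force: [0.6, 0.1, 0.1]
grip_width: 0.0003
```

Emit:
jog_arm(
  rows=[
    {"hand": 0, "dx": -1, "dy": -3, "dz": 0, "ax": 0, "ay": 0, "az": 0},
    {"hand": 0, "dx": -3, "dy": 0, "dz": -2, "ax": 0, "ay": 0, "az": 0},
    {"hand": 0, "dx": -3, "dy": 0, "dz": -2, "ax": 0, "ay": 0, "az": 0},
    {"hand": 0, "dx": -3, "dy": 0, "dz": -2, "ax": 0, "ay": 0, "az": 0},
    {"hand": 0, "dx": 0, "dy": 0, "dz": 0, "ax": 0, "ay": 0, "az": 0},
  ],
)

```text
time_s: 30.85
position: [0.5522, 0.1576, 0.2905]
tool_rot: [[0.237, 0.0, 0.972], [-0.972, 0.001, 0.237], [-0.001, -1.0, 0.001]]
ft_force: [0.1, -0.0, 0.7]
grip_width: -0.0002
```

```bash
python3 - <<'E'
from h import *
import cv2
s=status.observe();print(s["position"],s["time_s"],s["ft_force"])
t=imaging.get_image("scene")[:,:,::-1];im=imaging.get_image("wrist")
cv2.imwrite("pics/w14b.png",cv2.resize(im[:,:,::-1],(800,600),interpolation=cv2.INTER_CUBIC))
s0=cv2.imread("pics/scene0.png")
c=lambda i:cv2.resize(i[170:255,215:285],None,fx=5.6,fy=5.6,interpolation=cv2.INTER_CUBIC)
s9=cv2.imread("pics/s9.png"); s9=cv2.resize(s9,(150,120),interpolation=cv2.INTER_AREA)
s9=cv2.resize(s9[40:125-5,25:95],(392,448))
cv2.imwrite("pics/s14.png",np.hstack([c(s9*0+s9) if 0 else np.pad(s9,((0,28),(0,0),(0,0))),c(t)]))
E
```

```text
[0.55218157 0.15762359 0.29054875] 30.85 [ 0.0822692  -0.03527333  0.70966418]
```

View pics/s14.png

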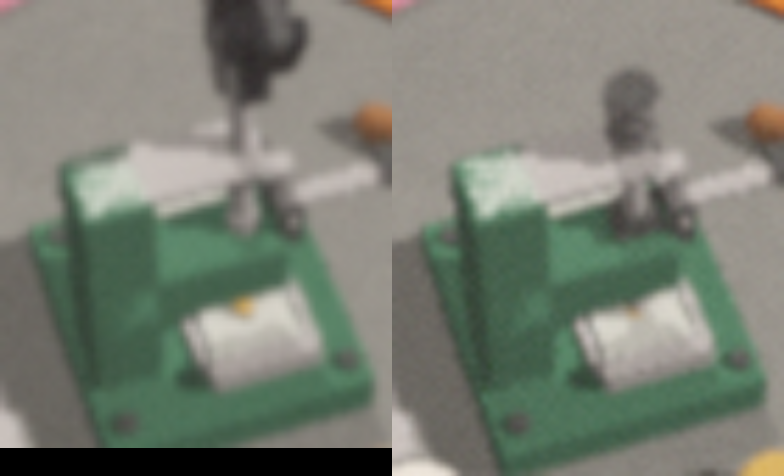

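View pics/w14b.png

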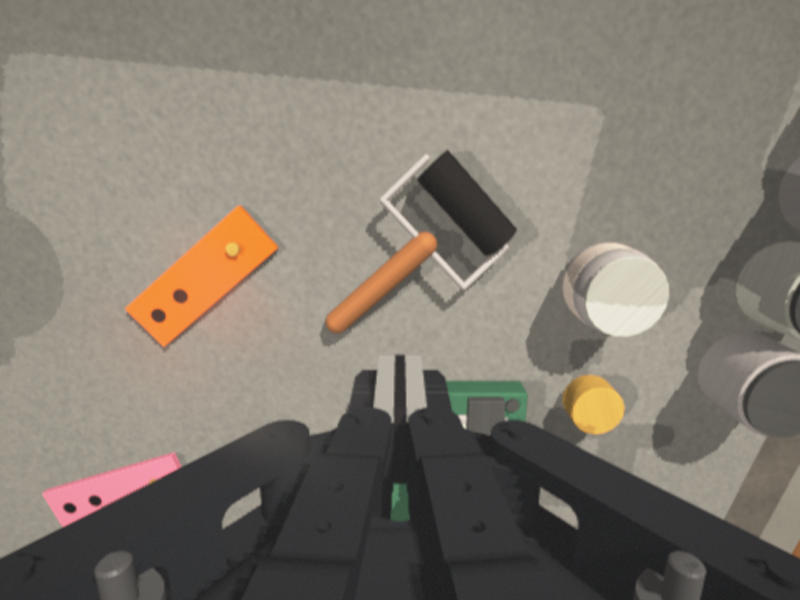

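Emit:
jog_arm(
  rows=[
    {"hand": 0, "dx": 0, "dy": 0, "dz": 0, "ax": 0, "ay": 0, "az": -7},
    {"hand": 0, "dx": 0, "dy": 0, "dz": 0, "ax": 0, "ay": 0, "az": -7},
    {"hand": 0, "dx": 0, "dy": 0, "dz": 0, "ax": 0, "ay": 0, "az": -7},
    {"hand": 0, "dx": 0, "dy": 0, "dz": 0, "ax": 0, "ay": 0, "az": -7},
    {"hand": 0, "dx": 0, "dy": 0, "dz": 0, "ax": 0, "ay": 0, "az": -7},
  ],
)

```text
time_s: 31.37
position: [0.5572, 0.1535, 0.2898]
tool_rot: [[0.188, 0.136, 0.973], [-0.794, -0.562, 0.232], [0.579, -0.816, 0.002]]
ft_force: [0.4, -0.1, -0.0]
grip_width: 0.0004
```

```bash
python3 - <<'E'
from h import *
import cv2
s=status.observe();P=(s["position"],s["tool_rot"]);print(P,s["ft_force"])
im=imaging.get_image("wrist")
cv2.imwrite("pics/w15b.png",cv2.resize(im[:,:,::-1],(800,600),interpolation=cv2.INTER_CUBIC))
p=proj("wrist",[.659,-.0197,.043],P);print(p,p/.64)
E
```

```text
(array([0.55715335, 0.15346127, 0.28977025]), array([[ 0.18786266,  0.13590224,  0.97274776],
       [-0.79368446, -0.56241271,  0.2318554 ],
       [ 0.57859537, -0.81561175,  0.00220715]])) [ 0.37229417 -0.13720128 -0.01866032]
[294.24573462 159.36395537] [459.75896034 249.00618026]
```

View pics/w15b.png

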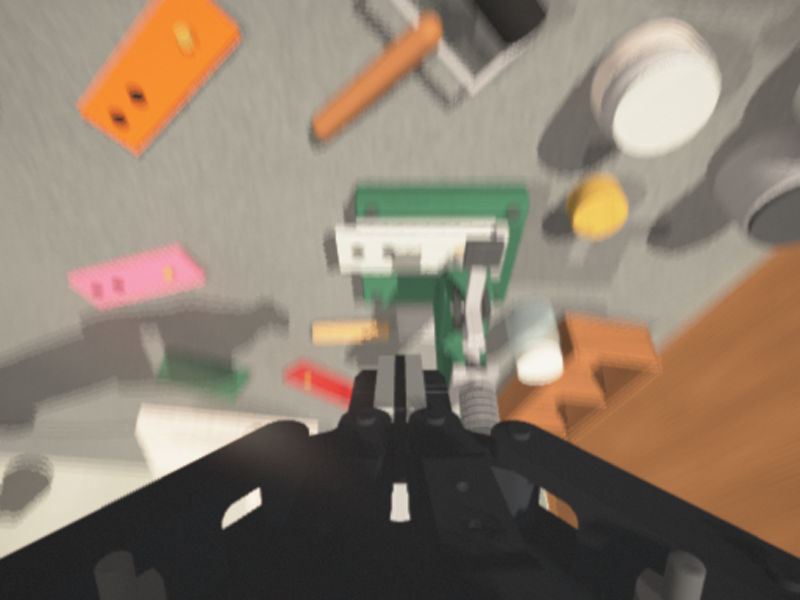

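Emit:
jog_arm(
  rows=[
    {"hand": 0, "dx": 0, "dy": 2, "dz": -2, "ax": 0, "ay": 0, "az": 0},
    {"hand": 0, "dx": 0, "dy": 3, "dz": -2, "ax": 0, "ay": 0, "az": 0},
    {"hand": 0, "dx": 0, "dy": 3, "dz": -2, "ax": 0, "ay": 0, "az": 0},
    {"hand": 0, "dx": 0, "dy": 0, "dz": 0, "ax": 0, "ay": 0, "az": 0},
    {"hand": 0, "dx": 0, "dy": 0, "dz": 0, "ax": 0, "ay": 0, "az": 0},
  ],
)

```text
time_s: 31.83
position: [0.508, 0.0939, 0.2225]
tool_rot: [[0.19, 0.129, 0.973], [-0.797, -0.558, 0.23], [0.573, -0.82, -0.003]]
ft_force: [0.6, 0.1, 0.5]
grip_width: 0.0
```

Emit:
jog_arm(
  rows=[
    {"hand": 0, "dx": 0, "dy": 0, "dz": 0, "ax": 0, "ay": 0, "az": 0},
    {"hand": 0, "dx": 0, "dy": 0, "dz": 0, "ax": 0, "ay": 0, "az": 0},
    {"hand": 0, "dx": 0, "dy": 0, "dz": 0, "ax": 0, "ay": 0, "az": 0},
    {"hand": 0, "dx": 0, "dy": 0, "dz": 0, "ax": 0, "ay": 0, "az": 0},
    {"hand": 0, "dx": 0, "dy": 0, "dz": 0, "ax": 0, "ay": 0, "az": 0},
  ],
)

```text
time_s: 32.25
position: [0.5088, 0.0957, 0.2238]
tool_rot: [[0.19, 0.134, 0.972], [-0.797, -0.557, 0.233], [0.573, -0.819, 0.001]]
ft_force: [-0.1, 0.1, -0.1]
grip_width: -0.0002
```

```bash
python3 - <<'E'
from h import *
import cv2
s=status.observe();P=(s["position"],s["tool_rot"]);print(P[0],s["ft_force"])
im=imaging.get_image("wrist")
p=proj("wrist",[.659,-.0197,.0385],P);q=proj("wrist",[.659,-.0197,.043],P);print(p,q)
x,y=p.astype(int);x0,y0=max(x-45,0),max(y-35,0)
cv2.imwrite("pics/w16c.png",cv2.resize(im[y0:y0+70,x0:x0+90,::-1],None,fx=8,fy=8,interpolation=cv2.INTER_CUBIC));print((p-[x0,y0])*8,(q-[x0,y0])*8)
cv2.imwrite("pics/w16.png",im[:,:,::-1])
E
```

```text
[0.50880096 0.09572696 0.22381424] [-0.10598725  0.08763176 -0.13908552]
[349.08122296 170.62835015] [349.77223869 173.25635548]
[360.64978371 285.02680118] [366.17790952 306.05084385]
```

View pics/w16c.png

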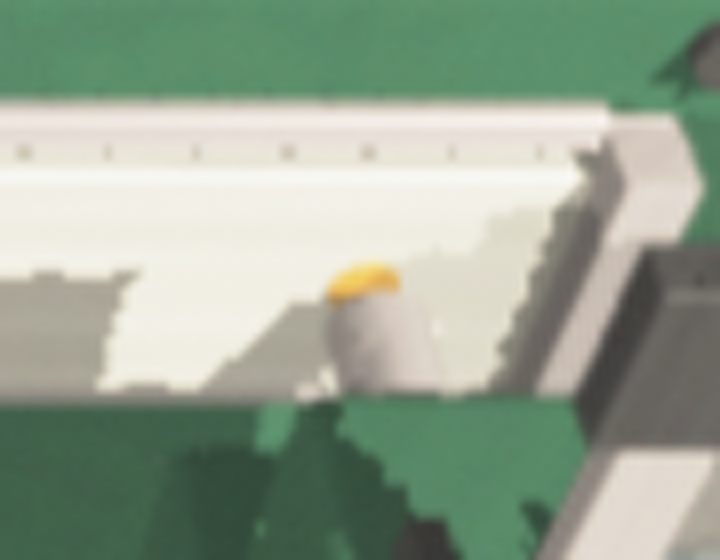

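```bash
python3 - <<'E'
from rig import job
print(job.close_job())
E
```

```text
the job is handed in; nothing more can be done
None
```

The strip is home, the punch was cocked and fired, and the job is handed in at about 32 s with the robot touching nothing.

- **Strip:** I pushed the aluminium strip with shut fingers until it stopped against the back stop, peaking at about 11 N. Its near edge was then seen at the predicted home position (pixel 457).
- **Cocking:** I drew the knob up at about 0.42 N per mm until the rubber was just felt, at about 42.5 mm drawn, with about 6.5 N on it. Lowering it again, the sear took the whole load at about 38.5 mm. After release, the picture showed the knob still raised.
- **Firing:** I pressed the pad down by about 5 to 9 mm. The highest force read was about 4 N. The knob dropped back to its rest height.
- **Stud:** A close wrist picture afterwards shows the stud head flush, with no brass side wall visible. I judged this by eye and did not measure the stud's height.

**Checks that disagreed or were not done:**
- I first took a dip in the pull at about 34 mm for the sear's click. It was only the drag easing off, so I kept drawing until the rubber was felt.
- The pad was met a few mm lower than the 138 mm given.
- I did not compare the other things on the bench before and after. The arm moved clear of them, and those in the later pictures showed no sign of having moved.

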